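# Click the last deck board onto the display riser

### The job

Finish the stall's display riser: take the loose deck board by its stop rail, angle its tongue down into the groove of the riser's deck section (feel for it, the section does not always stand at the same place on its bearers), then lower the board flat onto the bearers so that the joint locks, ends in line to within 1 cm. Be gentle: never press the board against the riser with more than about 30 N, and keep hold of it until it is down rather than letting it fall. Then let go and leave the soaps, domes and tools around it where they stand.

Things in the scene. Friction and masses are not known exactly. Their poses are not given: they have to be found in the camera images.
- riser: Wooden display riser fixed to the table: two bearer bars, x -125..126 mm, 22 wide, centred at y +-48, tops at z 20, carrying a pale deck section 140 long in y, 120 deep, 18 thick, grooved along its +x edge. Origin on the table midway between the bearers; x points out of the groove along the bearers, y along the groove, z up.
- groove (a point): Point on the riser at x 0, y 0, z 20 mm (bearer tops). The deck section's front face is NOT here but at x = s: s is 0 to 40 mm, unmeasured, constant in a run; it cannot be shifted. Section, x from the front face, z from bearer tops, mm: upper lip x -10.5..0, z 13..18; groove back wall x -10.5; lower lip x -10.5..25.5, z 0..3; then a locking ridge, x 25.5..66, z 0..7.
- board: Loose pale wooden deck board, 0.16 to 0.26 kg, 140 mm long in y, 89 in x, flat on the table at first. Origin: centre of underside; x from tongue edge to rail edge, z up. In mm: top slab x -37..40, z 9..18; under it a foot x 30..40, z 0..9, a recess x -18..30 up to z 9 (takes the ridge), a heel x -40..-18, z 4..9; tongue x -49..-37, z 7..11.5.
- rail (a point): Centre of the board's stop rail, (34, 0, 33) mm in its frame: an upright strip on top along the +x edge, x 28..40 (12 mm thick), z 18..48, full length. It is the grip: fingers close along the board's x.
- tongue_edge (a point): Middle of the lower edge of the board's tongue tip, (-49, 0, 7) mm in its frame. Level, the heel cannot pass the ridge; tilted rail edge up about 25 degrees (15 to 30) the board slides in along its own slope with about 1.5 mm to spare under the lip, then turns down about the upper lip's lower corner.
- heel (a point): Middle of the heel's lower front edge, (-40, 0, 4) mm in the board's frame. Locked: board flat on the bearers, axes parallel to the riser's, origin at riser x 40 + s (play -1.5 to +3.5 mm), y 0, z 20; tongue under upper lip, heel behind ridge, heel 24 mm above the table (27 if hung up on the ridge).
- tub: Clear open tub full of white soap bars, 130 x 110 mm, about 75 mm high with its contents, fixed. Origin: centre of its underside. Bystander; stands on the other side of the riser from the board.
- dome_a: Soap flower under a clear dome, 54 mm across, 38 mm high, standing loose on the riser's deck . Origin: centre of its underside. Bystander.
- dome_b: A second such dome on the riser's deck, same size.
- dome_c: A third such dome, same size, on the table towards the far side.
- soap: Round white soap bar, 62 mm across, 28 mm high, loose on the table. Origin: centre of its underside. Bystander.
- knife: Small carving knife lying on the table, 170 mm long along its x, 12 mm thick; origin near its middle on the underside. Bystander.
- glue: White glue bottle with blue cap, 44 mm across, 120 mm high, standing on the table. Origin: centre of its underside. Bystander.
Things that resemble listed ones, but are neither listed nor needed, are in the scene too. Leave any blue or turquoise look-alike of the board alone.

How it is judged:
By the outcome, as a careful person would: the job done as asked, in the order asked, and still so for the second after the job is handed in, with the robot touching nothing.
It also fails if it takes over 58 s, if anything falls off the work surface, if the arm or the gripper's body presses on something with over 40 N, if the wrist force passes 120 N, or if a joint passes its speed limit or range.

### The arm

A 7-joint arm with a two-finger parallel gripper is mounted at the origin on the work surface. World frame = base frame: x ahead of the robot, y to its left, z up, the work surface at z = 0. Lengths are in m, angles in rad, forces in N, time in s.
With the tool pointing down it reaches from about 0.4 to 0.85 m from the base axis. Payload 10.4 kg.
Tool frame: the origin (TCP) lies at the very end of the fingers, on their centre line; the grasp point (between the pads) lies r.grasp_offset behind it (r.grasp_offset is the distance from the TCP to the grasp point, in m); z points along the fingers, y is the direction in which the jaws open and shut (so a half turn about z gives the same grasp; the last joint's range is limited). The gripper opens to 87 mm and grips with 3 to 60 N. Pads are 19 mm wide; open, the fingers measure 117 mm over their backs; the gripper's body (75 mm by 190 mm) begins 51 mm behind the grasp point.
Start: joints at [1.273, 0.332, -0.065, 1.46, 0.022, 1.35, -0.088], TCP at [0.17, -0.602, 0.223] pointing down, gripper open.
Joint ranges: [-2.6, 2.6], [-0.5, 2.12], [-1.47, 1.34], [0.16, 2.42], [-1.27, 4.41], [0.06, 2.06], [-2.6, 2.6]. Speed limits (rad/s): [2.22, 2.22, 2.79, 2.79, 3.14, 3.14, 3.14].

### API

Orientations are given as a unit quaternion [x, y, z, w].
In Python, from bench import read_state, cams, job, r gives the robot as it stands. The module is installed in compiled form; this text tells all that it offers.
- The arm moves only by the tool arm_command, never from a script. Its argument "increments" is a list of rows, each an object of numbers: "gripper": the opening in per cent of the stroke, from 0 (shut) to 100 (fully open); "dx", "dy", "dz": the shift along the tool's x, y, z in m; "spin": the turn about the tool's z in degrees. In form: [{"gripper": .., "dx": .., "dy": .., "dz": .., "spin": ..}, ...]. A call has exactly 8 rows; each row shifts and turns the commanded pose from where the row before left it, along the tool's axes as they then stand; what a row does not reach is not made up. A row lasts 1/8 s, in which the tool goes at most 62.5 mm and 10.7 degrees, less where a joint would pass 70% of its speed; a pose out of reach is approached as far as the arm can. A call with a gripper value outside its range is refused whole. The fingers move at their own pace and stop on an object; "grip_force" is the grip in N (left out, the last holds). Time passes only in rows, so rows that do not move let the fingers close, or fill a call up. It gives the time, the measured TCP pose, the force and the opening at its end, in the units of the state.
- read_state(): the state, without advancing time (a new reading comes with each control period).
- cams.camera(name): name is "scene" or "side" or "wrist"; returns the picture (384x512x3 uint8, red, green, blue); there is no depth.
- cams.camera_info(name): a dict with "K" (3x3 intrinsics, pixels), "rvec" (rotation vector, rad) and "tvec" (3), from world to camera coordinates, as OpenCV has them. Camera axes: x right, y down, z forward; pixel columns grow to the right and rows downward; lengths in m; the calibration is good to about 2 mm. A picture is of the moment at which its call begins: read the wrist's pose just before it. camera_info takes no time and is no camera call; for the wrist camera it gives the pose at the moment of the call.
- job.close_job(): hands the job in, once; it reports no verdict.
The state is a dict: "time": time; "joint_positions": joint angles; "joint_vel": joint speeds; "joint_torque": joint torques, N m; "ee_pos": TCP position; "eef_rot": TCP orientation; "ft_force": force on the tool from outside, world axes, zero at the start; "torque": the same for the moment, N m; "width": finger opening in m.
Only numpy, scipy, OpenCV 4.12 (cv2) and the standard library are available. Lean on these libraries where they do the work, as an engineer would, in place of code of your own. Each camera call takes 0.05 s, during which the arm holds its last target.

## Working session

There is one attempt and no reset: what is moved stays moved. The work goes in short steps, Python scripts to look and compute and a tool call to move; the robot and the scene stay as the last step left them, time stands still between calls to the robot, and variables do not carry over. Pictures are saved under pics/ and viewed, and the job is handed in when it is done.

Besides the shell and the picture viewer there is one more tool, called as a command line: name --argument value ..., lists and objects as JSON in quotes. arm_command: Moves the arm, as the interface text tells. Its arguments: {"type":"object","properties":{"increments":{"type":"array","items":{"type":"object","properties":{"gripper":{"type":"number"},"dx":{"type":"number"},"dy":{"type":"number"},"dz":{"type":"number"},"spin":{"type":"number"}}}},"grip_force":{"type":"number"}},"required":["increments"]}

```bash
mkdir -p pics; ls
python3 - <<'E'
from bench import read_state,cams,job,r
import cv2
print([a for a in dir(r) if not a.startswith('__')],r.grasp_offset)
s=read_state()
for k,v in s.items(): print(k,v)
for n in ("scene","side","wrist"):
    print(n,cams.camera_info(n))
    cv2.imwrite(f"pics/{n}0.png",cams.camera(n)[:,:,::-1])
E
```

```text
pics
['PlanningError', 'grasp_offset'] 0.0187
time 0.0
joint_positions [ 1.27339229  0.33288499 -0.06468863  1.4609486   0.02160458  1.34995812
 -0.08848133]
joint_vel [ 1.64155286e-03  8.43444189e-04 -4.43865805e-04  2.06900079e-04
  1.22288375e-03  1.06061369e-03 -1.78675483e-05]
joint_torque [-3.81172176e-04 -6.23265409e+01  2.45442870e-02 -3.89906073e+01
 -6.13361411e-02  3.97130591e-02  1.34114107e-04]
ee_pos [ 0.16947119 -0.60115667  0.22174228]
eef_rot [ 9.90572846e-01  1.36984934e-01 -1.42674464e-04 -7.38048180e-04]
ft_force [-0.13838877  0.63316407 -0.70954873]
torque [0.04174081 0.01328515 0.04078903]
width 0.08712001097871441
scene {'K': array([[370.73950106,   0.        , 261.13154097],
       [  0.        , 370.73950106, 195.00643652],
       [  0.        ,   0.        ,   1.        ]]), 'rvec': array([ 2.36768542,  1.14797919, -0.29960778]), 'tvec': array([-0.38513704, -0.31492485,  1.25793383])}
side {'K': array([[412.72874079,   0.        , 255.85628406],
       [  0.        , 412.72874079, 183.32609053],
       [  0.        ,   0.        ,   1.        ]]), 'rvec': array([ 2.45241746, -0.10359811,  0.04462913]), 'tvec': array([-0.54991521,  0.11759784,  1.2046428 ])}
wrist {'K': array([[292.02729656,   0.        , 258.43873337],
       [  0.        , 292.02729656, 189.46237145],
       [  0.        ,   0.        ,   1.        ]]), 'rvec': array([-2.29968814,  1.74232773,  0.26966867]), 'tvec': array([-0.62411986, -0.03532544,  0.39233244])}
```

View pics/scene0.png

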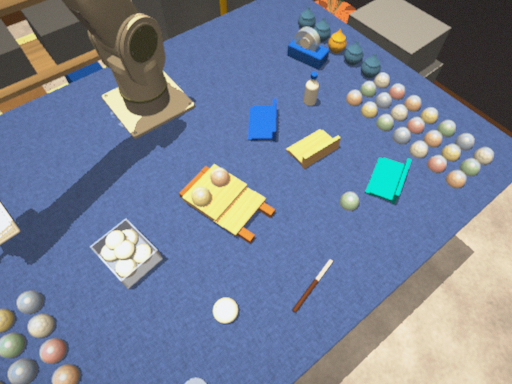

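View pics/side0.png

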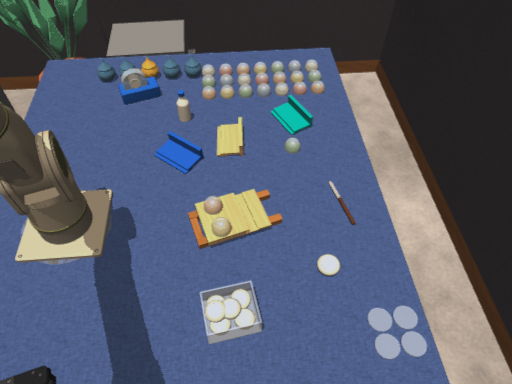

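View pics/wrist0.png

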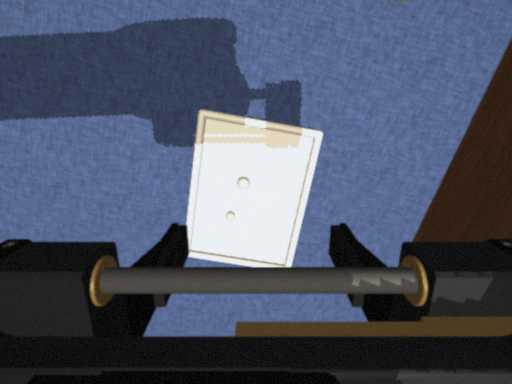

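```bash
cat > h.py <<'E'
import numpy as np, cv2
from bench import read_state,cams,job,r
from scipy.spatial.transform import Rotation as R
def ray(n,u,v,info=None):
    c=info or cams.camera_info(n); Rm=cv2.Rodrigues(np.array(c['rvec']))[0]; t=np.array(c['tvec']).ravel()
    d=Rm.T@np.linalg.inv(c['K'])@np.array([u,v,1.]); o=-Rm.T@t
    return o,d/np.linalg.norm(d)
def onz(n,u,v,z,info=None):
    o,d=ray(n,u,v,info); return o+d*(z-o[2])/d[2]
def proj(n,P,info=None):
    c=info or cams.camera_info(n)
    return cv2.projectPoints(np.atleast_2d(np.array(P,float)),np.array(c['rvec']),np.array(c['tvec']),c['K'],None)[0][:,0]
def crop(n,img,x0,x1,y0,y1,k,fn):
    cv2.imwrite(fn,cv2.resize(img[y0:y1,x0:x1],None,fx=k,fy=k,interpolation=cv2.INTER_CUBIC))
E
python3 - <<'E'
from h import *
s=cv2.imread('pics/side0.png'); c=cv2.imread('pics/scene0.png')
crop('side',s,170,300,105,255,4,'pics/s1.png')
crop('scene',c,170,350,110,250,4,'pics/c1.png')
for n in("scene","side","wrist"): print(n,ray(n,256,192))
for uv in[(235,218),(230,140),(293,145)]: print(onz('side',*uv,0.02))
st=read_state(); print(R.from_quat(st['eef_rot']).as_matrix())
E
```

```text
scene (array([ 0.94992931, -0.28124665,  0.92110822]), array([-0.40952841,  0.32451357, -0.85262971]))
side (array([ 0.48427371, -0.71804088,  1.00861119]), array([ 0.05795934,  0.61551392, -0.78599194]))
wrist (array([ 0.25051045, -0.57806449,  0.38458156]), array([-0.3008348 , -0.07572678, -0.95066497]))
[ 0.48821941 -0.03435854  0.02      ]
[0.48872236 0.28676422 0.02      ]
[0.69835077 0.24592795 0.02      ]
[[ 9.62462991e-01  2.71412763e-01 -3.20448869e-04]
 [ 2.71412951e-01 -9.62462431e-01  1.03836707e-03]
 [-2.65939212e-05 -1.08636385e-03 -9.99999410e-01]]
```

View pics/s1.png

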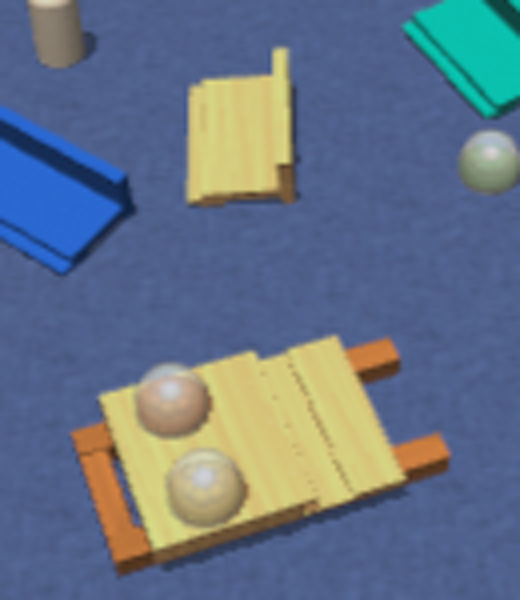

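View pics/c1.png

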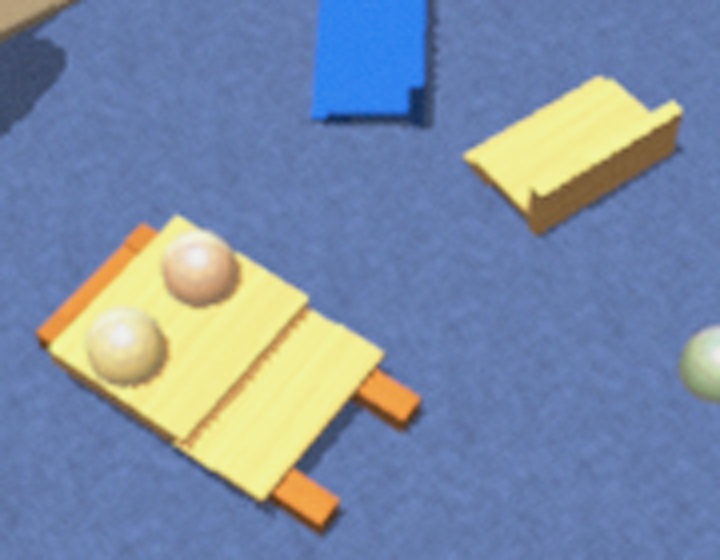

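Run:
```python
from h import *
s=cv2.imread('pics/side0.png'); c=cv2.imread('pics/scene0.png')
crop('side',s,185,285,185,250,8,'pics/s2.png')
crop('scene',c,176,280,162,242,7,'pics/c2.png')
crop('side',s,210,250,112,162,11,'pics/s3.png')
crop('scene',c,280,345,122,172,11,'pics/c3.png')
```

```text
(no output)
```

View pics/s2.png

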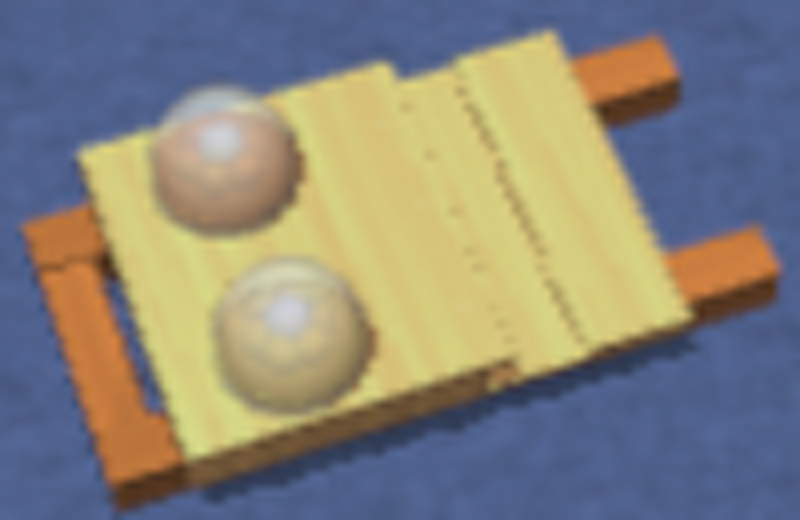

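View pics/c2.png

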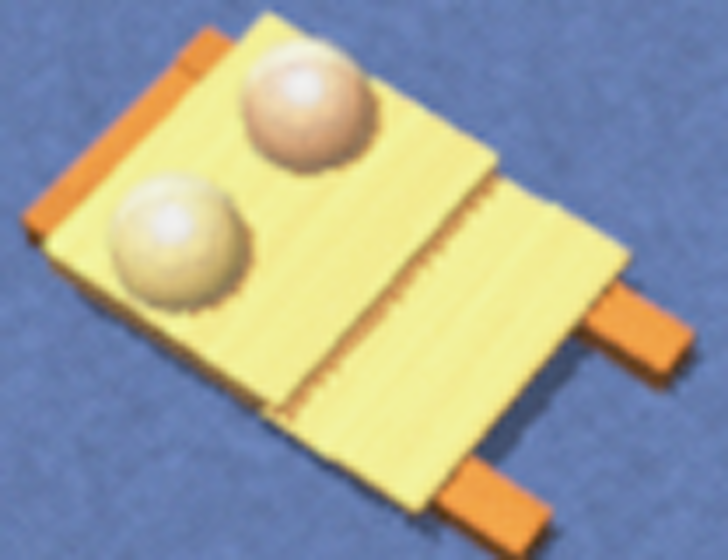

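View pics/s3.png

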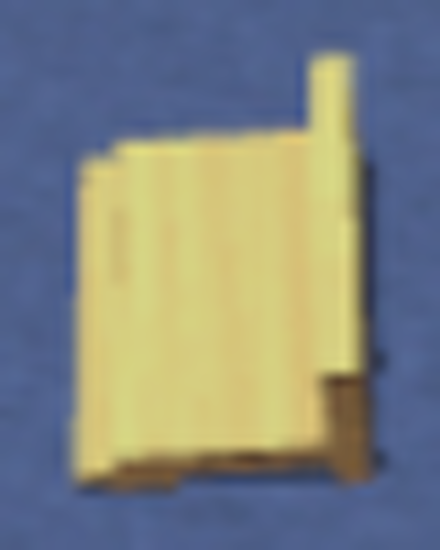

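View pics/c3.png

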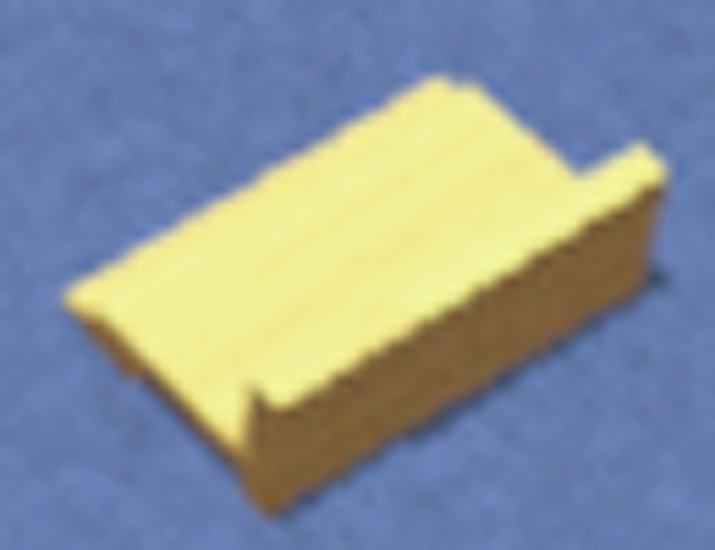

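Run:
```python
from h import *
def cv(p,k,ox,oy): return ox+(p[0]+.5)/k-.5, oy+(p[1]+.5)/k-.5
S=lambda p:cv(p,8,185,185); C=lambda p:cv(p,7,176,162)
pts=[('deck',.038,[(-120,70),(0,70),(0,-70),(-120,-70)],[(80,152),(393,65),(515,360),(185,460)],[(268,12),(497,158),(272,408),(45,243)]),
('ridge',.027,[(66,70),(66,-70)],[(553,32),(692,318)],[(630,255),(418,512)]),
('bear',.020,[(126,59),(126,37),(126,-37),(126,-59)],[(662,36),(683,75),(763,227),(778,270)],[(693,335),(665,378),(552,515),(530,555)])]
A={}
for n,z,l,a,b in pts:
    for L,p,q in zip(l,a,b):
        P=onz('side',*S(p),z);Q=onz('scene',*C(q),z);A[n,L]=(P+Q)/2
        print(n,L,P[:2].round(4),Q[:2].round(4))
# yaw: from y-direction & x-direction
S2=lambda p:cv(p,11,210,112); C2=lambda p:cv(p,11,280,122)
for n,z,l,a,b in [('rail',.048,['+yin','+yout','-yout','-yin'],[(312,55),(355,55),(362,375),(322,375)],[(640,145),(665,183),(285,407),(252,385)])]:
    for L,p,q in zip(l,a,b):
        P=onz('side',*S2(p),z);Q=onz('scene',*C2(q),z); print(n,L,P[:2].round(4),Q[:2].round(4))
for p in [(80,160),(72,480)]: print('tongue',onz('side',*S2(p),.0115)[:2].round(4))
# fit rigid: unknown x0,y0,yaw,s
from scipy.optimize import least_squares
def f(p):
    x0,y0,w,s=p;c,sn=np.cos(w),np.sin(w);o=[]
    for (n,L),P in A.items():
        lx=L[0]/1e3+(s if n!='bear' else 0);ly=L[1]/1e3
        o+=[x0+c*lx-sn*ly-P[0],y0+sn*lx+c*ly-P[1]]
    return o
q=least_squares(f,[.49,-.03,.2,.02]);print(q.x,np.degrees(q.x[2]),np.array(q.fun).round(4))
```

```text
deck (-120, 70) [0.3732 0.014 ] [0.3724 0.0185]
deck (0, 70) [0.4892 0.0449] [0.4888 0.0499]
deck (0, -70) [ 0.5247 -0.089 ] [ 0.5261 -0.0863]
deck (-120, -70) [ 0.4098 -0.1199] [ 0.4108 -0.1149]
ridge (66, 70) [0.5508 0.0645] [0.5525 0.068 ]
ridge (66, -70) [ 0.5893 -0.0694] [ 0.5909 -0.0657]
bear (126, 59) [0.5927 0.0647] [0.5934 0.0673]
bear (126, 37) [0.5987 0.0452] [0.6015 0.0464]
bear (126, -37) [ 0.6203 -0.0273] [ 0.6206 -0.0247]
bear (126, -59) [ 0.6234 -0.0467] [ 0.6285 -0.0414]
rail +yin [0.5213 0.3713] [0.5227 0.3749]
rail +yout [0.5349 0.3702] [0.5367 0.3708]
rail -yout [0.5278 0.2291] [0.5293 0.2361]
rail -yin [0.516 0.23 ] [0.5184 0.234 ]
tongue [0.4457 0.3685]
tongue [0.4396 0.228 ]
[ 0.48866771 -0.02394771  0.27455462  0.01921527] 15.730821058094326 [-0.0001 -0.0001 -0.0008  0.0012  0.0007  0.0015  0.0003 -0.0012  0.0001
  0.0003 -0.0004 -0.0007  0.0009  0.001  -0.0002  0.     -0.0004  0.0006
  0.     -0.0026]
```

arm_command --increments '[{"dy": 0.05}, {"dy": 0.05}, {"dy": 0.05}, {"dy": 0.05}, {"dy": 0.05}, {"dy": 0.05}, {"dy": 0.0}, {"dy": 0.0}]'

```text
validation failed for argument at $.in...
```

Run:
```python
from h import *
s=read_state();print(s['time'],s['joint_positions'],s['ee_pos']);print(R.from_quat(s['eef_rot']).as_matrix().round(3))
```

```text
0.15 [ 1.2733858   0.33273955 -0.06470918  1.46076414  0.02158332  1.34987006
 -0.08847203] [ 0.16953429 -0.60126329  0.22192117]
[[ 0.962  0.271 -0.   ]
 [ 0.271 -0.962  0.001]
 [-0.    -0.001 -1.   ]]
```

arm_command --increments '[{"gripper": 100, "dx": 0, "dy": 0.05, "dz": 0, "spin": 0}, {"gripper": 100, "dx": 0, "dy": 0.05, "dz": 0, "spin": 0}, {"gripper": 100, "dx": 0, "dy": 0.05, "dz": 0, "spin": 0}, {"gripper": 100, "dx": 0, "dy": 0.05, "dz": 0, "spin": 0}, {"gripper": 100, "dx": 0, "dy": 0.05, "dz": 0, "spin": 0}, {"gripper": 100, "dx": 0, "dy": 0.05, "dz": 0, "spin": 0}, {"gripper": 100, "dx": 0, "dy": 0, "dz": 0, "spin": 0}, {"gripper": 100, "dx": 0, "dy": 0, "dz": 0, "spin": 0}]' --grip_force 20

```text
time: 1.15
ee_pos: [0.2279, -0.8495, 0.2215]
eef_rot: [0.992, 0.123, 0.006, 0.004]
ft_force: [0.1, 0.2, 1.1]
width: 0.087
```

Run:
```python
from h import *
s=read_state();print(s['time'],s['joint_positions'],s['ee_pos']);print(R.from_quat(s['eef_rot']).as_matrix().round(3))
```

```text
1.15 [ 1.22681712  1.08638697  0.2236842   0.28183711 -0.21240639  1.76978636
 -0.03576537] [ 0.22789602 -0.84952085  0.22147684]
[[ 0.97   0.245  0.012]
 [ 0.245 -0.97  -0.007]
 [ 0.01   0.009 -1.   ]]
```

arm_command --increments '[{"gripper": 100, "dx": 0, "dy": 0.06, "dz": 0, "spin": 0}, {"gripper": 100, "dx": 0, "dy": 0.06, "dz": 0, "spin": 0}, {"gripper": 100, "dx": 0, "dy": 0.06, "dz": 0, "spin": 0}, {"gripper": 100, "dx": 0, "dy": 0.06, "dz": 0, "spin": 0}, {"gripper": 100, "dx": 0, "dy": 0.06, "dz": 0, "spin": 0}, {"gripper": 100, "dx": 0, "dy": 0.06, "dz": 0, "spin": 0}, {"gripper": 100, "dx": 0, "dy": 0.06, "dz": 0, "spin": 0}, {"gripper": 100, "dx": 0, "dy": 0.06, "dz": 0, "spin": 0}]'

```text
time: 2.15
ee_pos: [0.2399, -0.9734, 0.1892]
eef_rot: [0.983, 0.108, 0.031, 0.146]
ft_force: [-1.0, 0.5, -0.2]
width: 0.0866
```

Run:
```python
from h import *
s=read_state();print(s['time'],s['joint_positions'],s['ee_pos']);print(R.from_quat(s['eef_rot']).as_matrix().round(3))
```

```text
2.15 [ 1.21952482  1.27798168  1.26492823  0.16520491 -1.25965075  1.51323028
  0.02544506] [ 0.23987723 -0.97337072  0.18921384]
[[ 0.975  0.203  0.092]
 [ 0.22  -0.934 -0.28 ]
 [ 0.029  0.294 -0.955]]
```

arm_command --increments '[{"gripper": 100, "dx": 0, "dy": 0.06, "dz": 0, "spin": 0}, {"gripper": 100, "dx": 0, "dy": 0.06, "dz": 0, "spin": 0}, {"gripper": 100, "dx": 0, "dy": 0.06, "dz": 0, "spin": 0}, {"gripper": 100, "dx": 0, "dy": -0.04, "dz": -0.01, "spin": 0}, {"gripper": 100, "dx": 0, "dy": -0.04, "dz": -0.01, "spin": 0}, {"gripper": 100, "dx": 0, "dy": -0.04, "dz": -0.01, "spin": 0}, {"gripper": 100, "dx": 0, "dy": -0.04, "dz": -0.01, "spin": 0}, {"gripper": 100, "dx": 0, "dy": -0.04, "dz": -0.01, "spin": 0}]'

```text
time: 3.15
ee_pos: [0.2131, -0.8525, 0.1815]
eef_rot: [0.971, 0.106, 0.039, 0.209]
ft_force: [0.4, -1.4, 1.1]
width: 0.0868
```

```bash
cat > st.py <<'E'
from h import *
s=read_state();print(s['time'],s['joint_positions'].round(3),s['ee_pos'].round(4),s['ft_force'].round(1),s['torque'].round(2),s['width']);print(R.from_quat(s['eef_rot']).as_matrix().round(3))
E
python3 st.py
```

```text
3.15 [ 0.628  0.979  1.285  1.26  -1.146  1.148  0.484] [ 0.2131 -0.8525  0.1815] [ 0.4 -1.4  1.1] [ 0.34  0.17 -0.06] 0.08684644992774128
[[ 0.974  0.19   0.12 ]
 [ 0.223 -0.89  -0.397]
 [ 0.031  0.414 -0.91 ]]
```

```bash
cat > plan.py <<'E'
import sys
from h import *
# args: dx dy dz(world m) spin rows
def plan(d,spin,n,Rm=None,p=None):
    s=read_state()
    if Rm is None: Rm=R.from_quat(s['eef_rot']).as_matrix()
    d=np.array(d,float)/n; sp=spin/n
    for i in range(n):
        t=Rm.T@d
        print('{"gripper": G, "dx": %.4f, "dy": %.4f, "dz": %.4f, "spin": %.1f}'%(*t,sp))
        Rm=Rm@R.from_euler('z',sp,degrees=True).as_matrix()
    return Rm
if __name__=='__main__':
    a=list(map(float,sys.argv[1:])); plan(a[:3],a[3],int(a[4]))
E
python3 plan.py .28 .45 .12 -80 8 | tr '\n' ' '
```

```text
{"gripper": G, "dx": 0.0471, "dy": -0.0372, "dz": -0.0318, "spin": -10.0} {"gripper": G, "dx": 0.0529, "dy": -0.0285, "dz": -0.0318, "spin": -10.0} {"gripper": G, "dx": 0.0570, "dy": -0.0189, "dz": -0.0318, "spin": -10.0} {"gripper": G, "dx": 0.0594, "dy": -0.0087, "dz": -0.0318, "spin": -10.0} {"gripper": G, "dx": 0.0600, "dy": 0.0018, "dz": -0.0318, "spin": -10.0} {"gripper": G, "dx": 0.0588, "dy": 0.0122, "dz": -0.0318, "spin": -10.0} {"gripper": G, "dx": 0.0558, "dy": 0.0222, "dz": -0.0318, "spin": -10.0} {"gripper": G, "dx": 0.0511, "dy": 0.0315, "dz": -0.0318, "spin": -10.0}
```

arm_command --increments '[{"gripper": 100, "dx": 0.04, "dy": -0.032, "dz": -0.027, "spin": -10}, {"gripper": 100, "dx": 0.045, "dy": -0.024, "dz": -0.027, "spin": -10}, {"gripper": 100, "dx": 0.048, "dy": -0.016, "dz": -0.027, "spin": -10}, {"gripper": 100, "dx": 0.05, "dy": -0.007, "dz": -0.027, "spin": -10}, {"gripper": 100, "dx": 0.05, "dy": 0.002, "dz": -0.027, "spin": -10}, {"gripper": 100, "dx": 0.05, "dy": 0.01, "dz": -0.027, "spin": -10}, {"gripper": 100, "dx": 0.047, "dy": 0.018, "dz": -0.027, "spin": -10}, {"gripper": 100, "dx": 0.043, "dy": 0.026, "dz": -0.027, "spin": -10}]'

```text
time: 4.15
ee_pos: [0.4499, -0.4714, 0.2807]
eef_rot: [0.672, 0.71, -0.106, 0.183]
ft_force: [0.6, 0.8, -0.2]
width: 0.0871
```

```bash
python3 st.py; python3 plan.py .05 .4 .0 -14 8 | tr '\n' ' '
```

```text
4.15 [-0.549  0.211  1.314  1.728  0.021  0.992  0.769] [ 0.4499 -0.4714  0.2807] [ 0.6  0.8 -0.2] [0.47 0.04 0.03] 0.0871154497887176
[[-0.03   0.992  0.119]
 [ 0.915  0.075 -0.397]
 [-0.403  0.096 -0.91 ]]
{"gripper": G, "dx": 0.0456, "dy": 0.0100, "dz": -0.0191, "spin": -1.8} {"gripper": G, "dx": 0.0452, "dy": 0.0114, "dz": -0.0191, "spin": -1.8} {"gripper": G, "dx": 0.0449, "dy": 0.0127, "dz": -0.0191, "spin": -1.8} {"gripper": G, "dx": 0.0445, "dy": 0.0141, "dz": -0.0191, "spin": -1.8} {"gripper": G, "dx": 0.0440, "dy": 0.0154, "dz": -0.0191, "spin": -1.8} {"gripper": G, "dx": 0.0435, "dy": 0.0168, "dz": -0.0191, "spin": -1.8} {"gripper": G, "dx": 0.0430, "dy": 0.0181, "dz": -0.0191, "spin": -1.8} {"gripper": G, "dx": 0.0424, "dy": 0.0194, "dz": -0.0191, "spin": -1.8}
```

arm_command --increments '[{"gripper": 100, "dx": 0.057, "dy": 0.012, "dz": -0.024, "spin": -2}, {"gripper": 100, "dx": 0.056, "dy": 0.014, "dz": -0.024, "spin": -2}, {"gripper": 100, "dx": 0.056, "dy": 0.016, "dz": -0.024, "spin": -2}, {"gripper": 100, "dx": 0.055, "dy": 0.018, "dz": -0.024, "spin": -2}, {"gripper": 100, "dx": 0.055, "dy": 0.019, "dz": -0.024, "spin": -2}, {"gripper": 100, "dx": 0.054, "dy": 0.021, "dz": -0.024, "spin": -2}, {"gripper": 100, "dx": 0.053, "dy": 0.022, "dz": -0.024, "spin": -2}, {"gripper": 100, "dx": 0.053, "dy": 0.024, "dz": -0.024, "spin": 0}]'

```text
time: 5.15
ee_pos: [0.5069, -0.0085, 0.2895]
eef_rot: [0.591, 0.781, -0.122, 0.163]
ft_force: [1.7, -0.5, 0.6]
width: 0.0871
```

```bash
python3 st.py; python3 plan.py -.05 .42 .06 0 8 | tail -1
```

```text
5.15 [-1.056 -0.036  0.692  1.791  0.436  1.429 -0.163] [ 0.5069 -0.0085  0.2895] [ 1.7 -0.5  0.6] [ 0.41 -0.01  0.03] 0.08709999298298991
[[-0.249  0.962  0.11 ]
 [ 0.883  0.272 -0.383]
 [-0.399  0.002 -0.917]]
{"gripper": G, "dx": 0.0449, "dy": 0.0083, "dz": -0.0277, "spin": 0.0}
```

arm_command --increments '[{"gripper": 100, "dx": 0.045, "dy": 0.008, "dz": -0.028, "spin": 0}, {"gripper": 100, "dx": 0.045, "dy": 0.008, "dz": -0.028, "spin": 0}, {"gripper": 100, "dx": 0.045, "dy": 0.008, "dz": -0.028, "spin": 0}, {"gripper": 100, "dx": 0.045, "dy": 0.008, "dz": -0.028, "spin": 0}, {"gripper": 100, "dx": 0.045, "dy": 0.008, "dz": -0.028, "spin": 0}, {"gripper": 100, "dx": 0.045, "dy": 0.008, "dz": -0.028, "spin": 0}, {"gripper": 100, "dx": 0.045, "dy": 0.008, "dz": -0.028, "spin": 0}, {"gripper": 100, "dx": 0.045, "dy": 0.008, "dz": -0.028, "spin": 0}]'

```text
time: 6.15
ee_pos: [0.4562, 0.4114, 0.3518]
eef_rot: [0.592, 0.78, -0.123, 0.162]
ft_force: [0.8, 0.6, 1.1]
width: 0.0872
```

```bash
python3 st.py; python3 plan.py .194 .35 .0 0 8 | tail -1
```

```text
6.15 [-1.284  0.479  0.483  1.112  0.134  1.816 -0.533] [0.4562 0.4114 0.3518] [0.8 0.6 1.1] [ 0.5  -0.05 -0.  ] 0.08719028515419991
[[-0.248  0.963  0.107]
 [ 0.884  0.27  -0.383]
 [-0.398 -0.    -0.918]]
{"gripper": G, "dx": 0.0327, "dy": 0.0352, "dz": -0.0142, "spin": 0.0}
```

arm_command --increments '[{"gripper": 100, "dx": 0.033, "dy": 0.035, "dz": -0.014, "spin": 0}, {"gripper": 100, "dx": 0.033, "dy": 0.035, "dz": -0.014, "spin": 0}, {"gripper": 100, "dx": 0.033, "dy": 0.035, "dz": -0.014, "spin": 0}, {"gripper": 100, "dx": 0.033, "dy": 0.035, "dz": -0.014, "spin": 0}, {"gripper": 100, "dx": 0.033, "dy": 0.035, "dz": -0.014, "spin": 0}, {"gripper": 100, "dx": 0.033, "dy": 0.035, "dz": -0.014, "spin": 0}, {"gripper": 100, "dx": 0.033, "dy": 0.035, "dz": -0.014, "spin": 0}, {"gripper": 100, "dx": 0.033, "dy": 0.035, "dz": -0.014, "spin": 0}]'

```text
time: 7.15
ee_pos: [0.5505, 0.594, 0.3321]
eef_rot: [0.606, 0.778, -0.054, 0.158]
ft_force: [-0.1, 1.2, 0.6]
width: 0.0873
```

```bash
python3 st.py; python3 plan.py .194 .35 .0 0 8 | tail -1
```

```text
7.15 [-1.083  1.125  1.338  0.165 -0.905  2.057 -0.504] [0.5505 0.594  0.3321] [-0.1  1.2  0.6] [0.26 0.1  0.05] 0.08727077658084866
[[-0.216  0.96   0.181]
 [ 0.925  0.26  -0.276]
 [-0.312  0.108 -0.944]]
{"gripper": G, "dx": 0.0352, "dy": 0.0347, "dz": -0.0077, "spin": 0.0}
```

arm_command --increments '[{"gripper": 100, "dx": 0.035, "dy": 0.035, "dz": -0.008, "spin": 0}, {"gripper": 100, "dx": 0.035, "dy": 0.035, "dz": -0.008, "spin": 0}, {"gripper": 100, "dx": 0.035, "dy": 0.035, "dz": -0.008, "spin": 0}, {"gripper": 100, "dx": 0.035, "dy": 0.035, "dz": -0.008, "spin": 0}, {"gripper": 100, "dx": 0.035, "dy": 0.035, "dz": -0.008, "spin": 0}, {"gripper": 100, "dx": 0.035, "dy": 0.035, "dz": -0.008, "spin": 0}, {"gripper": 100, "dx": 0.035, "dy": 0.035, "dz": -0.008, "spin": 0}, {"gripper": 100, "dx": 0.035, "dy": 0.035, "dz": -0.008, "spin": 0}]'

```text
time: 8.15
ee_pos: [0.4966, 0.6434, 0.2975]
eef_rot: [0.605, 0.779, -0.06, 0.155]
ft_force: [-0.6, 0.7, 0.0]
width: 0.0867
```

```bash
python3 st.py; python3 plan.py .194 .35 .0 0 8 | tail -1
```

```text
8.15 [-1.16   1.166  1.339  0.162 -0.935  2.058 -0.601] [0.4966 0.6434 0.2975] [-0.6  0.7  0. ] [0.31 0.07 0.06] 0.08673570368976082
[[-0.219  0.961  0.169]
 [ 0.924  0.26  -0.28 ]
 [-0.313  0.095 -0.945]]
{"gripper": G, "dx": 0.0351, "dy": 0.0347, "dz": -0.0082, "spin": 0.0}
```

```bash
python3 plan.py .1 .2 .4 0 8 | tail -1
```

```text
{"gripper": G, "dx": 0.0047, "dy": 0.0233, "dz": -0.0521, "spin": 0.0}
```

arm_command --increments '[{"gripper": 100, "dx": 0.005, "dy": 0.023, "dz": -0.052, "spin": 0}, {"gripper": 100, "dx": 0.005, "dy": 0.023, "dz": -0.052, "spin": 0}, {"gripper": 100, "dx": 0.005, "dy": 0.023, "dz": -0.052, "spin": 0}, {"gripper": 100, "dx": 0.005, "dy": 0.023, "dz": -0.052, "spin": 0}, {"gripper": 100, "dx": 0.005, "dy": 0.023, "dz": -0.052, "spin": 0}, {"gripper": 100, "dx": 0.005, "dy": 0.023, "dz": -0.052, "spin": 0}, {"gripper": 100, "dx": 0.005, "dy": 0.023, "dz": -0.052, "spin": 0}, {"gripper": 100, "dx": 0.005, "dy": 0.023, "dz": -0.052, "spin": 0}]'

```text
time: 9.15
ee_pos: [0.4543, 0.6071, 0.5404]
eef_rot: [0.586, 0.79, 0.08, 0.164]
ft_force: [0.1, 0.2, 0.4]
width: 0.087
```

```bash
python3 st.py; python3 plan.py .1 .2 .4 0 8 | tail -1
```

```text
9.15 [-1.227  0.825  0.903  0.162 -0.404  2.058 -0.561] [0.4543 0.6071 0.5404] [0.1 0.2 0.4] [0.1  0.24 0.07] 0.08700671167422223
[[-0.26   0.899  0.353]
 [ 0.951  0.301 -0.067]
 [-0.167  0.318 -0.933]]
{"gripper": G, "dx": 0.0122, "dy": 0.0347, "dz": -0.0439, "spin": 0.0}
```

```bash
python3 plan.py -.12 .2 .38 0 8 | tail -1
```

```text
{"gripper": G, "dx": 0.0198, "dy": 0.0092, "dz": -0.0513, "spin": 0.0}
```

arm_command --increments '[{"gripper": 100, "dx": 0.02, "dy": 0.009, "dz": -0.051, "spin": 0}, {"gripper": 100, "dx": 0.02, "dy": 0.009, "dz": -0.051, "spin": 0}, {"gripper": 100, "dx": 0.02, "dy": 0.009, "dz": -0.051, "spin": 0}, {"gripper": 100, "dx": 0.02, "dy": 0.009, "dz": -0.051, "spin": 0}, {"gripper": 100, "dx": 0.02, "dy": 0.009, "dz": -0.051, "spin": 0}, {"gripper": 100, "dx": 0.02, "dy": 0.009, "dz": -0.051, "spin": 0}, {"gripper": 100, "dx": 0, "dy": 0, "dz": 0, "spin": 0}, {"gripper": 100, "dx": 0, "dy": 0, "dz": 0, "spin": 0}]'

```text
time: 10.15
ee_pos: [0.3183, 0.6242, 0.6646]
eef_rot: [0.563, 0.788, 0.185, 0.167]
ft_force: [-0.1, -0.5, -0.1]
width: 0.0867
```

```bash
python3 st.py; python3 plan.py -.12 .2 .38 0 8 | tail -1
```

```text
10.15 [-1.484  0.673  1.004  0.162 -0.356  2.058 -0.65 ] [0.3183 0.6242 0.6646] [-0.1 -0.5 -0.1] [-0.12  0.47 -0.01] 0.08672326513911931
[[-0.311  0.826  0.471]
 [ 0.949  0.298  0.103]
 [-0.055  0.479 -0.876]]
{"gripper": G, "dx": 0.0258, "dy": 0.0178, "dz": -0.0461, "spin": 0.0}
```

```bash
python3 plan.py .09 -.4 -.24 4 8 | tail -1
```

```text
{"gripper": G, "dx": -0.0504, "dy": -0.0169, "dz": 0.0264, "spin": 0.5}
```

arm_command --increments '[{"gripper": 100, "dx": -0.05, "dy": -0.019, "dz": 0.026, "spin": 0.5}, {"gripper": 100, "dx": -0.05, "dy": -0.019, "dz": 0.026, "spin": 0.5}, {"gripper": 100, "dx": -0.05, "dy": -0.019, "dz": 0.026, "spin": 0.5}, {"gripper": 100, "dx": -0.05, "dy": -0.018, "dz": 0.026, "spin": 0.5}, {"gripper": 100, "dx": -0.05, "dy": -0.018, "dz": 0.026, "spin": 0.5}, {"gripper": 100, "dx": -0.05, "dy": -0.018, "dz": 0.026, "spin": 0.5}, {"gripper": 100, "dx": -0.05, "dy": -0.017, "dz": 0.026, "spin": 0.5}, {"gripper": 100, "dx": -0.05, "dy": -0.017, "dz": 0.026, "spin": 0.5}]'

```text
time: 11.15
ee_pos: [0.3599, 0.3514, 0.5409]
eef_rot: [0.601, 0.761, 0.187, 0.157]
ft_force: [1.4, 0.2, -0.6]
width: 0.0871
```

```bash
python3 st.py; python3 plan.py -.2 -.1 -.16 0 8 | tail -1;python3 plan.py -.4 -.1 .0 0 8 | tail -1
```

```text
11.15 [-2.37  -0.487  0.728  1.496  0.851  1.845 -1.143] [0.3599 0.3514 0.5409] [ 1.4  0.2 -0.6] [-0.13  0.38  0.04] 0.08708646195057229
[[-0.227  0.856  0.465]
 [ 0.974  0.207  0.096]
 [-0.014  0.474 -0.88 ]]
{"gripper": G, "dx": -0.0062, "dy": -0.0335, "dz": 0.0048, "spin": 0.0}
{"gripper": G, "dx": -0.0008, "dy": -0.0454, "dz": -0.0244, "spin": 0.0}
```

```bash
python3 plan.py .06 -.26 -.26 0 8 | tail -1
```

```text
{"gripper": G, "dx": -0.0329, "dy": -0.0157, "dz": 0.0290, "spin": 0.0}
```

arm_command --increments '[{"gripper": 100, "dx": -0.033, "dy": -0.016, "dz": 0.029, "spin": 0}, {"gripper": 100, "dx": -0.033, "dy": -0.016, "dz": 0.029, "spin": 0}, {"gripper": 100, "dx": -0.033, "dy": -0.016, "dz": 0.029, "spin": 0}, {"gripper": 100, "dx": -0.033, "dy": -0.016, "dz": 0.029, "spin": 0}, {"gripper": 100, "dx": -0.033, "dy": -0.016, "dz": 0.029, "spin": 0}, {"gripper": 100, "dx": -0.033, "dy": -0.016, "dz": 0.029, "spin": 0}, {"gripper": 100, "dx": -0.033, "dy": -0.016, "dz": 0.029, "spin": 0}, {"gripper": 100, "dx": -0.033, "dy": -0.016, "dz": 0.029, "spin": 0}]'

```text
time: 12.15
ee_pos: [0.3943, 0.1906, 0.3855]
eef_rot: [0.596, 0.766, 0.187, 0.154]
ft_force: [-0.8, -0.3, 0.5]
width: 0.0872
```

```bash
python3 st.py; python3 plan.py -.2 -.1 -.0 0 8 | tail -1;python3 plan.py -.4 -.1 .0 0 8 | tail -1
```

```text
12.15 [-0.808 -0.498  0.036  1.979  0.281  1.247 -0.558] [0.3943 0.1906 0.3855] [-0.8 -0.3  0.5] [-0.14  0.45  0.07] 0.08717290258538093
[[-0.243  0.855  0.459]
 [ 0.97   0.22   0.103]
 [-0.013  0.47  -0.883]]
{"gripper": G, "dx": -0.0061, "dy": -0.0241, "dz": -0.0128, "spin": 0.0}
{"gripper": G, "dx": 0.0000, "dy": -0.0455, "dz": -0.0242, "spin": 0.0}
```

arm_command --increments '[{"gripper": 100, "dx": 0, "dy": -0.045, "dz": -0.024, "spin": 0}, {"gripper": 100, "dx": 0, "dy": -0.045, "dz": -0.024, "spin": 0}, {"gripper": 100, "dx": 0, "dy": -0.045, "dz": -0.024, "spin": 0}, {"gripper": 100, "dx": 0, "dy": 0, "dz": 0, "spin": 0}, {"gripper": 100, "dx": 0, "dy": 0, "dz": 0, "spin": 0}, {"gripper": 100, "dx": 0, "dy": 0, "dz": 0, "spin": 0}, {"gripper": 100, "dx": 0, "dy": 0, "dz": 0, "spin": 0}, {"gripper": 100, "dx": 0, "dy": 0, "dz": 0, "spin": 0}]'

```text
time: 13.15
ee_pos: [0.3155, 0.2211, 0.3269]
eef_rot: [0.591, 0.776, 0.126, 0.179]
ft_force: [-0.3, 0.5, -0.2]
width: 0.087
```

```bash
python3 st.py; python3 plan.py .2 .05 -.0 0 8 | tail -1
```

```text
13.15 [-0.531 -0.499 -0.37   2.064  0.182  1.278 -0.643] [0.3155 0.2211 0.3269] [-0.3  0.5 -0.2] [0.01 0.38 0.  ] 0.08700695917653767
[[-0.237  0.872  0.428]
 [ 0.963  0.269 -0.017]
 [-0.13   0.408 -0.904]]
{"gripper": G, "dx": 0.0001, "dy": 0.0235, "dz": 0.0106, "spin": 0.0}
```

```bash
python3 plan.py .08 -.41 .06 0 8 | tail -1;python3 plan.py -.4 .1 .0 0 8 | tail -1
```

```text
{"gripper": G, "dx": -0.0527, "dy": -0.0020, "dz": -0.0017, "spin": 0.0}
{"gripper": G, "dx": 0.0239, "dy": -0.0403, "dz": -0.0216, "spin": 0.0}
```

arm_command --increments '[{"gripper": 100, "dx": -0.053, "dy": -0.002, "dz": -0.002, "spin": 0}, {"gripper": 100, "dx": -0.053, "dy": -0.002, "dz": -0.002, "spin": 0}, {"gripper": 100, "dx": -0.053, "dy": -0.002, "dz": -0.002, "spin": 0}, {"gripper": 100, "dx": -0.053, "dy": -0.002, "dz": -0.002, "spin": 0}, {"gripper": 100, "dx": -0.053, "dy": -0.002, "dz": -0.002, "spin": 0}, {"gripper": 100, "dx": -0.053, "dy": -0.002, "dz": -0.002, "spin": 0}, {"gripper": 100, "dx": -0.053, "dy": -0.002, "dz": -0.002, "spin": 0}, {"gripper": 100, "dx": -0.053, "dy": -0.002, "dz": -0.002, "spin": 0}]'

```text
time: 14.15
ee_pos: [0.4391, -0.1559, 0.3812]
eef_rot: [0.594, 0.779, 0.092, 0.178]
ft_force: [0.8, 0.4, 0.7]
width: 0.0871
```

```bash
python3 st.py; python3 plan.py -.4 .1 .0 0 8 | tail -1
```

```text
14.15 [-0.075 -0.41   0.237  1.894  0.105  1.243  0.417] [ 0.4391 -0.1559  0.3812] [0.8 0.4 0.7] [0.08 0.31 0.02] 0.08707507991378917
[[-0.231  0.893  0.387]
 [ 0.958  0.278 -0.069]
 [-0.169  0.355 -0.919]]
{"gripper": G, "dx": 0.0235, "dy": -0.0412, "dz": -0.0202, "spin": 0.0}
```

arm_command --increments '[{"gripper": 100, "dx": 0.024, "dy": -0.041, "dz": -0.02, "spin": 0}, {"gripper": 100, "dx": 0.024, "dy": -0.041, "dz": -0.02, "spin": 0}, {"gripper": 100, "dx": 0.024, "dy": -0.041, "dz": -0.02, "spin": 0}, {"gripper": 100, "dx": 0.012, "dy": -0.02, "dz": -0.01, "spin": 0}, {"gripper": 100, "dx": 0, "dy": 0, "dz": 0, "spin": 0}, {"gripper": 100, "dx": 0, "dy": 0, "dz": 0, "spin": 0}, {"gripper": 100, "dx": 0, "dy": 0, "dz": 0, "spin": 0}, {"gripper": 100, "dx": 0, "dy": 0, "dz": 0, "spin": 0}]'

```text
time: 15.15
ee_pos: [0.3733, -0.1396, 0.3769]
eef_rot: [0.592, 0.784, 0.091, 0.164]
ft_force: [-0.2, 0.8, -0.3]
width: 0.0871
```

```bash
python3 st.py; python3 plan.py -.4 .1 .0 0 8 | tail -1
```

```text
15.15 [ 0.697 -0.498 -0.243  1.955 -0.239  1.315  0.756] [ 0.3733 -0.1396  0.3769] [-0.2  0.8 -0.3] [ 0.06  0.27 -0.  ] 0.08707529669204712
[[-0.244  0.899  0.364]
 [ 0.958  0.282 -0.052]
 [-0.149  0.336 -0.93 ]]
{"gripper": G, "dx": 0.0242, "dy": -0.0414, "dz": -0.0188, "spin": 0.0}
```

```bash
python3 - <<'E'
from h import *
for n,uv,z in [('glue base',(186,119),0),('glue top',(181,92),.12),('blue corner low',(184,170),0.0),('blue right rail top',(201,150),.048),('blue rail left top',(170,135),.048),('blue left',(157,156),.01)]:
    print(n,onz('side',*uv,z).round(3))
s=read_state();Rm=R.from_quat(s['eef_rot']).as_matrix()@R.from_euler('z',2,degrees=True).as_matrix()
print(Rm.round(3),np.degrees(np.arctan2(Rm[1,1],Rm[0,1])))
tcp=np.array([.526,.302,.035])
for a in(-1,1):
  for b in (-1,1):
    print(a,b,(tcp+Rm@np.array([a*.0375,b*.095,-.0697])).round(3))
E
python3 plan.py .155 .44 -.2 2 10 | sed -n '1p;10p'
```

```text
glue base [0.335 0.428 0.   ]
glue top [0.333 0.429 0.12 ]
blue corner low [0.334 0.181 0.   ]
blue right rail top [0.393 0.22  0.048]
blue rail left top [0.291 0.298 0.048]
blue left [0.245 0.242 0.01 ]
[[-0.213  0.907  0.364]
 [ 0.967  0.248 -0.052]
 [-0.137  0.341 -0.93 ]] 15.29673414890037
-1 -1 [0.422 0.246 0.073]
-1 1 [0.595 0.293 0.137]
1 -1 [0.407 0.318 0.062]
1 1 [0.579 0.365 0.127]
{"gripper": G, "dx": 0.0414, "dy": 0.0196, "dz": 0.0219, "spin": 0.2}
{"gripper": G, "dx": 0.0419, "dy": 0.0183, "dz": 0.0219, "spin": 0.2}
```

arm_command --increments '[{"gripper": 100, "dx": 0.048, "dy": 0.023, "dz": 0.025, "spin": 0.2}, {"gripper": 100, "dx": 0.048, "dy": 0.023, "dz": 0.025, "spin": 0.2}, {"gripper": 100, "dx": 0.048, "dy": 0.022, "dz": 0.025, "spin": 0.2}, {"gripper": 80, "dx": 0.048, "dy": 0.022, "dz": 0.025, "spin": 0.2}, {"gripper": 60, "dx": 0.048, "dy": 0.022, "dz": 0.025, "spin": 0.2}, {"gripper": 46, "dx": 0.048, "dy": 0.022, "dz": 0.025, "spin": 0.2}, {"gripper": 46, "dx": 0.048, "dy": 0.021, "dz": 0.025, "spin": 0.2}, {"gripper": 46, "dx": 0.048, "dy": 0.021, "dz": 0.025, "spin": 0.2}]' --grip_force 8

```text
time: 16.15
ee_pos: [0.5077, 0.2418, 0.2044]
eef_rot: [0.604, 0.775, 0.091, 0.162]
ft_force: [0.6, -1.6, -1.6]
width: 0.0456
```

Run:
```python
from h import *
s=read_state();i=cams.camera_info('wrist');im=cams.camera('wrist')
cv2.imwrite('pics/w1.png',im[:,:,::-1])
for P in [(.529,.3718,.048),(.523,.2323,.048),(.526,.302,.048)]: print(proj('wrist',P,i))
Rm=R.from_quat(s['eef_rot']).as_matrix(); print(s['time'],s['ee_pos'].round(4));print(Rm.round(3),np.degrees(np.arctan2(Rm[1,1],Rm[0,1])),s['joint_positions'].round(2))
print((Rm.T@(np.array([.526,.302,.10])-s['ee_pos'])).round(4))
```

```text
[[257.13264578  31.19065782]]
[[220.27788644 167.47563076]]
[[237.28922867 104.5772285 ]]
16.15 [0.5077 0.2418 0.2044]
[[-0.218  0.907  0.361]
 [ 0.966  0.254 -0.055]
 [-0.141  0.336 -0.931]] 15.652772768706146 [ 0.41  0.1  -1.14  1.89  0.44  1.01 -0.67]
[ 0.0689 -0.0032  0.1005]
```

View pics/w1.png

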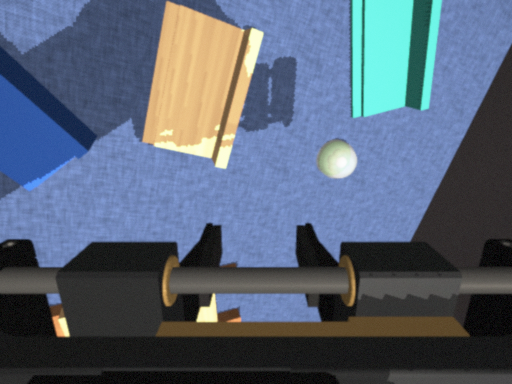

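Run:
```python
from h import *
s=read_state();Rm=R.from_quat(s['eef_rot']).as_matrix()
print(((Rm.T@(np.array([.528,.302,.075])-s['ee_pos']))).round(4),(Rm.T@[0,0,-.04]).round(4))
```

```text
[ 0.0658 -0.0092  0.1201] [ 0.0053 -0.0133  0.0374]
```

arm_command --increments '[{"gripper": 46, "dx": 0.022, "dy": -0.003, "dz": 0.025, "spin": 0}, {"gripper": 46, "dx": 0.022, "dy": -0.003, "dz": 0.03, "spin": 0}, {"gripper": 46, "dx": 0.022, "dy": -0.003, "dz": 0.03, "spin": 0}, {"gripper": 46, "dx": 0, "dy": 0, "dz": 0.035, "spin": 0}, {"gripper": 46, "dx": 0, "dy": 0, "dz": 0, "spin": 0}, {"gripper": 46, "dx": 0.002, "dy": -0.005, "dz": 0.014, "spin": 0}, {"gripper": 46, "dx": 0.002, "dy": -0.005, "dz": 0.013, "spin": 0}, {"gripper": 46, "dx": 0, "dy": 0, "dz": 0, "spin": 0}]'

```text
time: 17.2
ee_pos: [0.5271, 0.2931, 0.0502]
eef_rot: [0.604, 0.775, 0.089, 0.161]
ft_force: [-0.6, 0.5, 0.3]
width: 0.0403
```

Run:
```python
from h import *
s=read_state()
for n in('wrist','side','scene'):
    im=cams.camera(n)[:,:,::-1]; cv2.imwrite(f'pics/{n}2.png',im)
a=cv2.imread('pics/side2.png');crop('',a,190,290,80,180,5,'pics/s4.png')
a=cv2.imread('pics/scene2.png');crop('',a,270,370,80,180,5,'pics/c4.png')
x=np.hstack([cv2.imread('pics/s4.png'),cv2.imread('pics/c4.png')]);cv2.imwrite('pics/sc4.png',cv2.resize(x,(800,400)))
Rm=R.from_quat(s['eef_rot']).as_matrix();print(s['ee_pos'].round(4),s['ft_force'].round(1),s['width'],(Rm.T@(np.array([.529,.302,.036])-s['ee_pos'])).round(4))
```

```text
[0.5271 0.2931 0.0502] [-0.6  0.5  0.3] 0.04030350276194359 [ 0.0102 -0.0008  0.0134]
```

View pics/sc4.png

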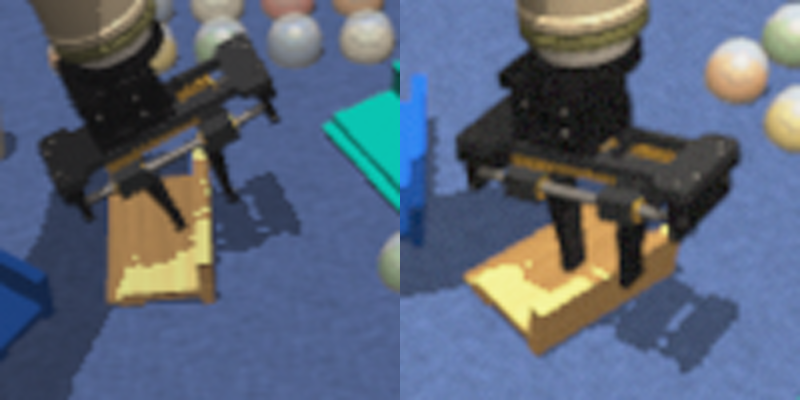

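View pics/wrist2.png

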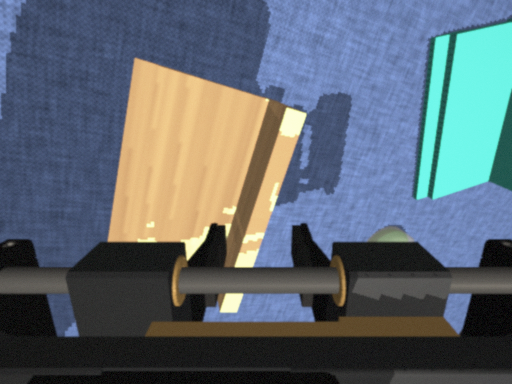

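arm_command --increments '[{"gripper": 46, "dx": 0.005, "dy": 0, "dz": 0.007, "spin": 0}, {"gripper": 46, "dx": 0.005, "dy": 0, "dz": 0.006, "spin": 0}, {"gripper": 36, "dx": 0, "dy": 0, "dz": 0, "spin": 0}, {"gripper": 30, "dx": 0, "dy": -0.001, "dz": 0.003, "spin": 0}, {"gripper": 30, "dx": 0, "dy": -0.001, "dz": 0.003, "spin": 0}, {"gripper": 20, "dx": 0, "dy": 0, "dz": 0, "spin": 0}, {"gripper": 15, "dx": 0, "dy": 0, "dz": 0, "spin": 0}, {"gripper": 10, "dx": 0, "dy": 0, "dz": 0, "spin": 0}]' --grip_force 8

```text
time: 18.35
ee_pos: [0.5305, 0.3019, 0.0313]
eef_rot: [0.604, 0.775, 0.09, 0.161]
ft_force: [-0.7, 0.2, 0.2]
width: 0.0171
```

```bash
cat > look.py <<'E'
from h import *
import sys
k=sys.argv[1]; b=list(map(int,sys.argv[2:]))  # side x0 y0 scene x0 y0 size
s=read_state()
a=cams.camera('side')[:,:,::-1];c=cams.camera('scene')[:,:,::-1]
cv2.imwrite(f'pics/side{k}.png',a);cv2.imwrite(f'pics/scene{k}.png',c)
n=b[4]
f=lambda im,x,y:cv2.resize(im[y:y+n,x:x+n],(400,400),interpolation=cv2.INTER_CUBIC)
cv2.imwrite(f'pics/sc{k}.png',np.hstack([f(a,b[0],b[1]),f(c,b[2],b[3])]))
Rm=R.from_quat(s['eef_rot']).as_matrix();print(s['time'],s['ee_pos'].round(4),s['ft_force'].round(1),s['torque'].round(2),round(s['width'],4),s['joint_positions'].round(2));print(Rm.round(3))
E
python3 look.py 5 195 90 275 90 80
```

```text
18.35 [0.5305 0.3019 0.0313] [-0.7  0.2  0.2] [ 0.23  0.54 -0.02] 0.0171 [ 0.03  0.51 -0.93  1.92  0.96  0.91 -1.17]
[[-0.217  0.908  0.358]
 [ 0.966  0.253 -0.056]
 [-0.141  0.334 -0.932]]
```

View pics/sc5.png

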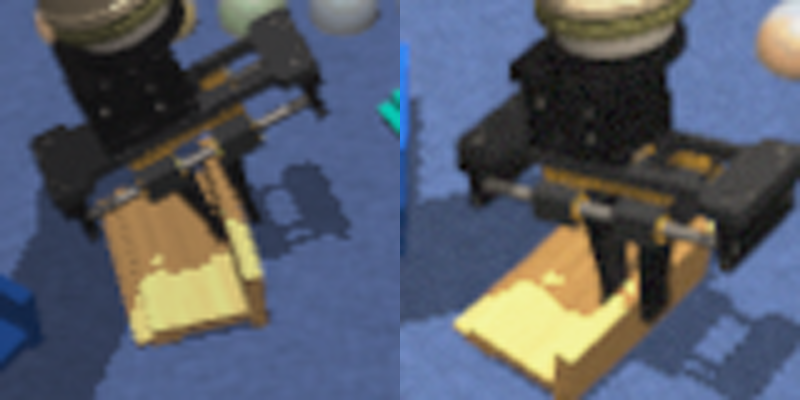

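arm_command --increments '[{"gripper": 5, "dx": -0.0007, "dy": 0.0017, "dz": -0.0047, "spin": 0}, {"gripper": 5, "dx": -0.0007, "dy": 0.0017, "dz": -0.0047, "spin": 0}, {"gripper": 5, "dx": -0.0007, "dy": 0.0017, "dz": -0.0047, "spin": 0}, {"gripper": 5, "dx": -0.0007, "dy": 0.0017, "dz": -0.0047, "spin": 0}, {"gripper": 5, "dx": -0.0007, "dy": 0.0017, "dz": -0.0047, "spin": 0}, {"gripper": 5, "dx": -0.0007, "dy": 0.0017, "dz": -0.0047, "spin": 0}, {"gripper": 5, "dx": 0, "dy": 0, "dz": 0, "spin": 0}, {"gripper": 5, "dx": 0, "dy": 0, "dz": 0, "spin": 0}]' --grip_force 14

```text
time: 19.45
ee_pos: [0.5305, 0.3017, 0.0613]
eef_rot: [0.604, 0.775, 0.089, 0.161]
ft_force: [-0.5, -1.1, -1.6]
width: 0.0118
```

```bash
python3 look.py 6 195 90 275 90 80
```

```text
19.45 [0.5305 0.3017 0.0613] [-0.5 -1.1 -1.6] [0.08 0.39 0.02] 0.0118 [ 0.07  0.47 -0.97  1.9   0.9   0.94 -1.11]
[[-0.217  0.908  0.358]
 [ 0.966  0.253 -0.056]
 [-0.142  0.334 -0.932]]
```

View pics/sc6.png

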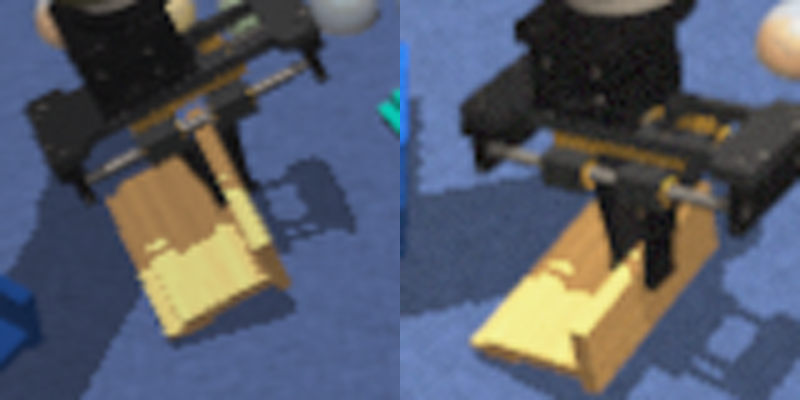

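```bash
cat > geo.py <<'E'
from h import *
RO=np.array([.4887,-.0239,0]);YAW=np.radians(15.73);S=.0192
RR=R.from_euler('z',YAW).as_matrix()
def r2w(p): return RO+RR@(np.array(p)/1e3)
def w2r(P): return RR.T@(np.array(P)-RO)*1e3
def board_R(st):
    Rm=R.from_quat(st['eef_rot']).as_matrix(); x=Rm[:,1]; y=np.cross([0,0,1],x); y/=np.linalg.norm(y); return np.stack([x,y,np.cross(x,y)],1)
TCPB=np.array([34,0,30.])/1e3
# target TCP for tongue tip depth d below lip corner clearance c (mm)
def tcp_for(st,d,c,dy=0):
    B=board_R(st); x,y,z=B.T
    # tongue top line: board point (-49+d,0,11.5) lies c mm under lip corner (s,0,33)
    lip=r2w([S*1e3,dy,33])-np.array([0,0,c/1e3])
    o=lip-B@(np.array([-49+d,0,11.5])/1e3)
    return o+B@TCPB
E
python3 - <<'E'
from geo import *
st=read_state();Rm=R.from_quat(st['eef_rot']).as_matrix()
for d in(9.5,-40): 
    T=tcp_for(st,d,1.5);print(d,T.round(4),w2r(T).round(1))
    for b in(-1,1):
        for a in (-1,1): print('  body',w2r(T+Rm@np.array([a*.0375,b*.095,-.0697])).round(0))
print('n az',np.degrees(np.arctan2(Rm[1,1],Rm[0,1])))
T=tcp_for(st,-40,1.5)+[0,0,.03]
print(T-st['ee_pos'])
# domes in riser frame
for uv in [(185+225/8,185+190/8),(185+290/8,185+360/8)]: print('dome',w2r(onz('side',*uv,.05)).round(0))
E
```

```text
9.5 [ 0.568  -0.0017  0.0734] [82.3 -0.2 73.4]
  body [-32. -26. 112.]
  body [-28.  48. 101.]
  body [147. -27. 175.]
  body [151.  47. 165.]
-40 [0.6129 0.0108 0.0899] [129.   -0.3  89.9]
  body [ 15. -27. 129.]
  body [ 18.  48. 118.]
  body [194. -27. 192.]
  body [198.  47. 181.]
n az 15.587175021372689
[ 0.08251522 -0.29090961  0.05874013]
dome [-57.  22.  50.]
dome [-57. -54.  50.]
```

```bash
python3 plan.py 0 0 .05 0 2|head -1; python3 plan.py .0825 -.291 .0087 0 6|head -1
```

```text
{"gripper": G, "dx": -0.0035, "dy": 0.0083, "dz": -0.0233, "spin": 0.0}
{"gripper": G, "dx": -0.0500, "dy": 0.0007, "dz": 0.0063, "spin": 0.0}
```

arm_command --increments '[{"gripper": 5, "dx": -0.0035, "dy": 0.0083, "dz": -0.0233, "spin": 0}, {"gripper": 5, "dx": -0.0035, "dy": 0.0083, "dz": -0.0233, "spin": 0}, {"gripper": 5, "dx": -0.03, "dy": 0.0007, "dz": 0.004, "spin": 0}, {"gripper": 5, "dx": -0.05, "dy": 0.0007, "dz": 0.006, "spin": 0}, {"gripper": 5, "dx": -0.05, "dy": 0.0007, "dz": 0.006, "spin": 0}, {"gripper": 5, "dx": -0.05, "dy": 0.0007, "dz": 0.006, "spin": 0}, {"gripper": 5, "dx": -0.05, "dy": 0.0007, "dz": 0.006, "spin": 0}, {"gripper": 5, "dx": -0.04, "dy": 0.0007, "dz": 0.005, "spin": 0}]' --grip_force 25

```text
time: 20.55
ee_pos: [0.605, 0.0377, 0.1203]
eef_rot: [0.605, 0.775, 0.089, 0.162]
ft_force: [0.9, -0.7, -0.9]
width: 0.0118
```

arm_command --increments '[{"gripper": 5, "dx": -0.03, "dy": 0, "dz": 0.004, "spin": 0}, {"gripper": 5, "dx": 0, "dy": 0, "dz": 0, "spin": 0}, {"gripper": 5, "dx": 0, "dy": 0, "dz": 0, "spin": 0}, {"gripper": 5, "dx": 0, "dy": 0, "dz": 0, "spin": 0}, {"gripper": 5, "dx": 0, "dy": 0, "dz": 0, "spin": 0}, {"gripper": 5, "dx": 0, "dy": 0, "dz": 0, "spin": 0}, {"gripper": 5, "dx": 0, "dy": 0, "dz": 0, "spin": 0}, {"gripper": 5, "dx": 0, "dy": 0, "dz": 0, "spin": 0}]'

```text
time: 21.55
ee_pos: [0.6127, 0.0112, 0.1209]
eef_rot: [0.604, 0.775, 0.09, 0.161]
ft_force: [-0.7, 0.5, -1.0]
width: 0.0115
```

```bash
python3 look.py 7 215 165 195 140 100
```

```text
21.55 [0.6127 0.0112 0.1209] [-0.7  0.5 -1. ] [0.08 0.43 0.05] 0.0115 [ 0.78  0.31 -1.04  1.92  0.57  0.78 -0.31]
[[-0.217  0.908  0.358]
 [ 0.966  0.253 -0.056]
 [-0.142  0.334 -0.932]]
```

View pics/sc7.png

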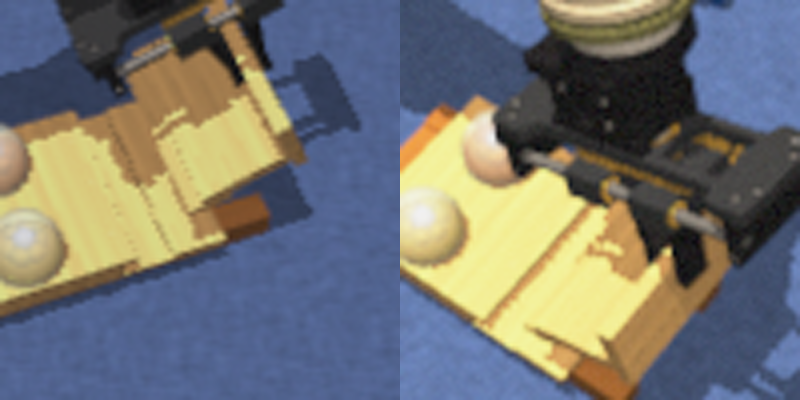

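Run:
```python
from h import *
from geo import *
a=cv2.imread('pics/side7.png');c=cv2.imread('pics/scene7.png')
f=lambda im,x,y,n:cv2.resize(im[y:y+n,x:x+n],(400,400),interpolation=cv2.INTER_CUBIC)
cv2.imwrite('pics/z7.png',np.hstack([f(a,250,175,50),f(c,220,190,50)]))
st=read_state();B=board_R(st);o=st['ee_pos']-B@TCPB
for nm,p in [('tipTop-',(-49,-70,11.5)),('tipLow-',(-49,-70,7)),('slabfront-',(-37,-70,18)),('railTopOut-',(40,-70,48)),('railTopIn-',(28,-70,48)),('railBotOut-',(40,-70,0)),('railslab-',(28,-70,18))]:
    P=o+B@(np.array(p)/1e3); u=proj('side',P)[0];v=proj('scene',P)[0]
    print(nm,P.round(4),u.round(1),((u-[250,175]+.5)*8-.5).round(0),v.round(1),((v-[220,190]+.5)*8+399.5).round(0))
```

```text
tipTop- [ 0.5621 -0.0757  0.0757] [262.1 217. ] [100. 340.] [224.6 220.7] [440. 649.]
tipLow- [ 0.5635 -0.0753  0.0714] [262.5 217.7] [104. 345.] [225.1 221.8] [445. 658.]
slabfront- [ 0.5709 -0.0732  0.0858] [265.2 213.9] [125. 315.] [227.1 220.8] [460. 650.]
railTopOut- [ 0.6312 -0.0564  0.1398] [287.6 195.5] [304. 168.] [246.5 224.4] [616. 679.]
railTopIn- [ 0.6203 -0.0594  0.1358] [283.6 197.6] [272. 184.] [242.7 222.6] [585. 664.]
railBotOut- [ 0.6466 -0.0521  0.0945] [291.9 204. ] [339. 235.] [252.1 236.2] [660. 773.]
railslab- [ 0.6299 -0.0567  0.1075] [286.4 202.9] [295. 227.] [246.4 230.1] [614. 724.]
```

View pics/z7.png

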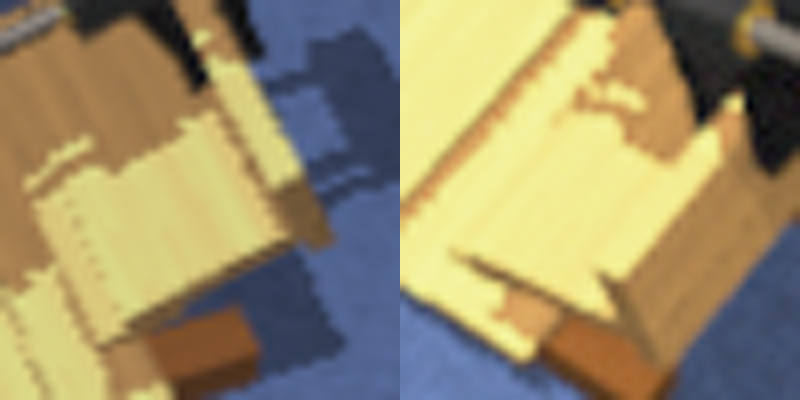

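Run:
```python
from geo import *
st=read_state();Rm=R.from_quat(st['eef_rot']).as_matrix()
p=st['ee_pos']
for d,c in [(-20,2),(-5,2),(3,2),(9.5,2)]:
    T=tcp_for(st,d,c); print(d,T.round(4),(Rm.T@(T-p)).round(4)); p=T
```

```text
-20 [0.5948 0.0057 0.0828] [ 0.0041 -0.0303  0.0293]
-5 [0.5811 0.0019 0.0778] [ 0.    -0.015 -0.   ]
3 [ 5.739e-01 -1.000e-04  7.510e-02] [-0.    -0.008  0.   ]
9.5 [ 0.568  -0.0017  0.073 ] [-0.     -0.0065  0.    ]
```

arm_command --increments '[{"gripper": 5, "dx": 0.002, "dy": -0.015, "dz": 0.01, "spin": 0}, {"gripper": 5, "dx": 0.002, "dy": -0.015, "dz": 0.01, "spin": 0}, {"gripper": 5, "dx": 0, "dy": 0, "dz": 0.009, "spin": 0}, {"gripper": 5, "dx": 0, "dy": -0.005, "dz": 0, "spin": 0}, {"gripper": 5, "dx": 0, "dy": -0.005, "dz": 0, "spin": 0}, {"gripper": 5, "dx": 0, "dy": -0.005, "dz": 0, "spin": 0}, {"gripper": 5, "dx": 0, "dy": 0, "dz": 0, "spin": 0}, {"gripper": 5, "dx": 0, "dy": 0, "dz": 0, "spin": 0}]'

```text
time: 22.65
ee_pos: [0.5816, 0.0019, 0.0785]
eef_rot: [0.604, 0.775, 0.09, 0.162]
ft_force: [-0.1, 0.3, -1.1]
width: 0.0117
```

```bash
python3 look.py 8 215 165 195 140 100
python3 - <<'E'
from h import *
from geo import *
a=cv2.imread('pics/side8.png');c=cv2.imread('pics/scene8.png')
f=lambda im,x,y,n:cv2.resize(im[y:y+n,x:x+n],(400,400),interpolation=cv2.INTER_CUBIC)
cv2.imwrite('pics/z8.png',np.hstack([f(a,235,180,50),f(c,205,190,50)]))
st=read_state();print((tcp_for(st,-5,2)-st['ee_pos']).round(4))
E
```

```text
22.65 [0.5816 0.0019 0.0785] [-0.1  0.3 -1.1] [ 0.06  0.46 -0.  ] 0.0117 [ 0.79  0.29 -1.02  2.04  0.6   0.67 -0.35]
[[-0.217  0.908  0.359]
 [ 0.966  0.253 -0.056]
 [-0.142  0.334 -0.932]]
[-0.0005 -0.     -0.0006]
```

View pics/z8.png

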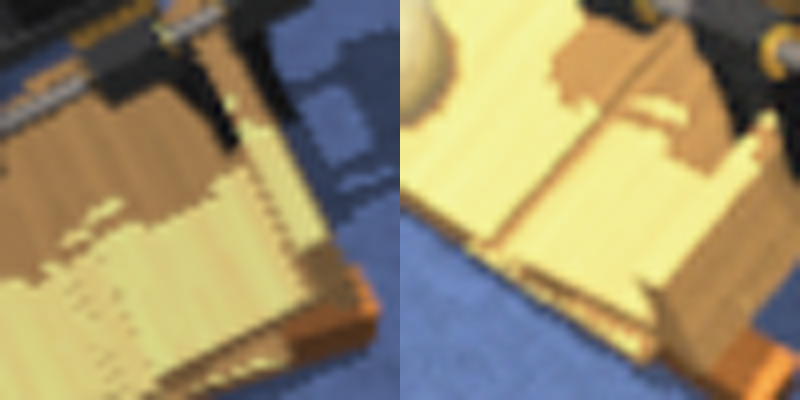

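arm_command --increments '[{"gripper": 5, "dx": 0, "dy": -0.002, "dz": 0.0005, "spin": 0}, {"gripper": 5, "dx": 0, "dy": -0.002, "dz": 0, "spin": 0}, {"gripper": 5, "dx": 0, "dy": -0.002, "dz": 0, "spin": 0}, {"gripper": 5, "dx": 0, "dy": -0.002, "dz": 0, "spin": 0}, {"gripper": 5, "dx": 0, "dy": -0.001, "dz": 0, "spin": 0}, {"gripper": 5, "dx": 0, "dy": -0.001, "dz": 0, "spin": 0}, {"gripper": 5, "dx": 0, "dy": -0.001, "dz": 0, "spin": 0}, {"gripper": 5, "dx": 0, "dy": 0, "dz": 0, "spin": 0}]'

```text
time: 23.75
ee_pos: [0.5715, -0.0009, 0.074]
eef_rot: [0.604, 0.775, 0.09, 0.161]
ft_force: [-0.1, -0.0, -1.2]
width: 0.012
```

```bash
cat > f.py <<'E'
from geo import *
st=read_state();B=board_R(st);o=st['ee_pos']-B@TCPB
tip=w2r(o+B@np.array([-.049,0,.007]));tt=w2r(o+B@np.array([-.049,0,.0115]))
print(st['time'],'riser-frame force',(RR.T@st['ft_force']).round(1),'tq',st['torque'].round(2),'TCP',w2r(st['ee_pos']).round(1),'tip low/top x-S, z-20',(tip-[S*1e3,0,20]).round(1),(tt-[S*1e3,0,20]).round(1),'w',round(st['width'],4))
E
python3 f.py
```

```text
23.75 riser-frame force [-0.1  0.  -1.2] tq [ 0.1   0.44 -0.  ] TCP [85.9 -0.3 74. ] tip low/top x-S, z-20 [-3.8 -0.1  4.7] [-5.3 -0.1  8.9] w 0.012
```

arm_command --increments '[{"gripper": 5, "dx": 0, "dy": -0.001, "dz": 0, "spin": 0}, {"gripper": 5, "dx": 0, "dy": -0.001, "dz": 0, "spin": 0}, {"gripper": 5, "dx": 0, "dy": -0.001, "dz": 0, "spin": 0}, {"gripper": 5, "dx": 0, "dy": -0.001, "dz": 0, "spin": 0}, {"gripper": 5, "dx": 0, "dy": 0, "dz": 0, "spin": 0}, {"gripper": 5, "dx": 0, "dy": 0, "dz": 0, "spin": 0}, {"gripper": 5, "dx": 0, "dy": 0, "dz": 0, "spin": 0}, {"gripper": 5, "dx": 0, "dy": 0, "dz": 0, "spin": 0}]'

```text
time: 24.75
ee_pos: [0.5683, -0.0017, 0.073]
eef_rot: [0.604, 0.775, 0.09, 0.161]
ft_force: [2.6, 1.2, 1.7]
width: 0.0119
```

```bash
python3 f.py
```

```text
24.75 riser-frame force [2.9 0.4 1.7] tq [ 0.22 -0.26  0.11] TCP [82.6 -0.2 73. ] tip low/top x-S, z-20 [-7.1 -0.1  3.6] [-8.6 -0.1  7.8] w 0.0119
```

Run:
```python
from geo import *
st=read_state();Rm=R.from_quat(st['eef_rot']).as_matrix()
v=np.array([63.4,40.]);A=np.radians(19.5)
def pos(a): c,s=np.cos(a),np.sin(a); return np.array([v[0]*c+v[1]*s,-v[0]*s+v[1]*c])
N=16;tot=0
for i in range(N):
    q=pos(A*(i+1)/N)-pos(A*i/N); q[0]-=1.2/N
    t=Rm.T@RR@np.array([q[0],0,q[1]]);tot=tot+t
    print(i,q.round(2),t.round(2))
print(tot)
```

```text
0 [ 0.76 -1.36] [0.23 0.26 1.52]
1 [ 0.73 -1.38] [0.23 0.23 1.52]
2 [ 0.7  -1.39] [0.23 0.2  1.53]
3 [ 0.67 -1.41] [0.23 0.16 1.53]
4 [ 0.64 -1.42] [0.24 0.13 1.54]
5 [ 0.61 -1.44] [0.24 0.1  1.54]
6 [ 0.58 -1.45] [0.24 0.06 1.55]
7 [ 0.55 -1.47] [0.24 0.03 1.55]
8 [ 0.52 -1.48] [ 0.24 -0.01  1.55]
9 [ 0.49 -1.49] [ 0.24 -0.04  1.55]
10 [ 0.46 -1.5 ] [ 0.24 -0.07  1.55]
11 [ 0.42 -1.51] [ 0.24 -0.11  1.55]
12 [ 0.39 -1.52] [ 0.24 -0.14  1.55]
13 [ 0.36 -1.53] [ 0.24 -0.17  1.55]
14 [ 0.33 -1.54] [ 0.24 -0.21  1.55]
15 [ 0.29 -1.55] [ 0.24 -0.24  1.54]
[ 3.77080669  0.18101216 24.66839331]
```

arm_command --increments '[{"gripper": 13.5, "dx": 0.0002, "dy": 0.0003, "dz": 0.0015, "spin": 0}, {"gripper": 13.5, "dx": 0.0002, "dy": 0.0002, "dz": 0.0015, "spin": 0}, {"gripper": 14, "dx": 0.0002, "dy": 0.0002, "dz": 0.0015, "spin": 0}, {"gripper": 14.4, "dx": 0.0002, "dy": 0.0002, "dz": 0.0015, "spin": 0}, {"gripper": 14.8, "dx": 0.0002, "dy": 0.0001, "dz": 0.0015, "spin": 0}, {"gripper": 15.2, "dx": 0.0002, "dy": 0.0001, "dz": 0.0015, "spin": 0}, {"gripper": 15.5, "dx": 0.0002, "dy": 0.0001, "dz": 0.0015, "spin": 0}, {"gripper": 15.5, "dx": 0, "dy": 0, "dz": 0, "spin": 0}]' --grip_force 8

```text
time: 25.75
ee_pos: [0.5733, -0.0003, 0.0636]
eef_rot: [0.604, 0.775, 0.09, 0.162]
ft_force: [4.3, 2.6, 5.0]
width: 0.0139
```

```bash
python3 f.py; python3 look.py 9 215 165 195 140 100;  python3 - <<'E'
from h import *
a=cv2.imread('pics/side9.png');c=cv2.imread('pics/scene9.png')
f=lambda im,x,y,n:cv2.resize(im[y:y+n,x:x+n],(400,400),interpolation=cv2.INTER_CUBIC)
cv2.imwrite('pics/z9.png',np.hstack([f(a,235,180,50),f(c,205,190,50)]))
E
```

```text
25.75 riser-frame force [4.9 1.4 5. ] tq [ 0.44 -1.03  0.2 ] TCP [87.8 -0.2 63.6] tip low/top x-S, z-20 [-1.9 -0.1 -5.9] [-3.4 -0.1 -1.6] w 0.0139
25.75 [ 5.733e-01 -3.000e-04  6.360e-02] [4.3 2.6 5. ] [ 0.44 -1.03  0.2 ] 0.0139 [ 0.79  0.29 -1.01  2.07  0.63  0.64 -0.37]
[[-0.218  0.907  0.36 ]
 [ 0.966  0.254 -0.055]
 [-0.142  0.335 -0.931]]
```

View pics/z9.png

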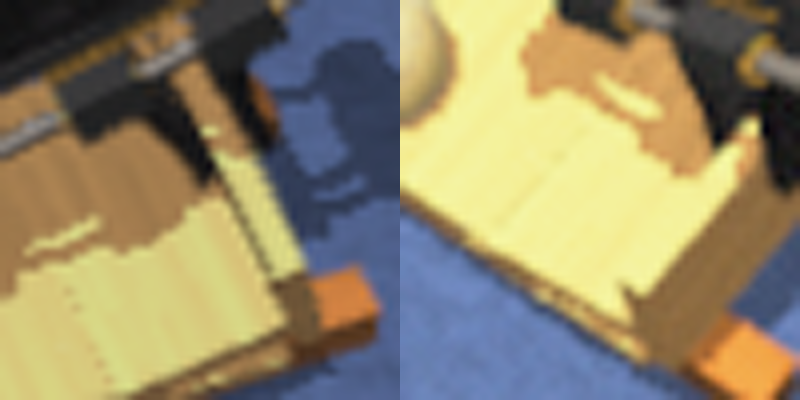

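arm_command --increments '[{"gripper": 16, "dx": 0.0002, "dy": 0, "dz": 0.0015, "spin": 0}, {"gripper": 16.5, "dx": 0.0002, "dy": 0, "dz": 0.0015, "spin": 0}, {"gripper": 17, "dx": 0.0002, "dy": 0, "dz": 0.0015, "spin": 0}, {"gripper": 17.5, "dx": 0.0002, "dy": -0.0001, "dz": 0.0015, "spin": 0}, {"gripper": 18, "dx": 0.0002, "dy": -0.0001, "dz": 0.0015, "spin": 0}, {"gripper": 18, "dx": 0.0002, "dy": -0.0001, "dz": 0.0015, "spin": 0}, {"gripper": 18.5, "dx": 0, "dy": 0, "dz": 0, "spin": 0}, {"gripper": 18.5, "dx": 0, "dy": 0, "dz": 0, "spin": 0}]' --grip_force 8

```text
time: 26.85
ee_pos: [0.577, 0.0008, 0.0557]
eef_rot: [0.604, 0.775, 0.091, 0.162]
ft_force: [8.7, 3.0, 5.1]
width: 0.0163
```

```bash
python3 f.py; python3 look.py 10 215 165 195 140 100;  python3 - <<'E'
from h import *
a=cv2.imread('pics/side10.png');c=cv2.imread('pics/scene10.png')
f=lambda im,x,y,n:cv2.resize(im[y:y+n,x:x+n],(400,400),interpolation=cv2.INTER_CUBIC)
cv2.imwrite('pics/z10.png',np.hstack([f(a,235,180,50),f(c,205,190,50)]))
E
```

```text
26.85 riser-frame force [9.2 0.5 5.1] tq [ 0.61 -1.69  0.34] TCP [91.7 -0.2 55.7] tip low/top x-S, z-20 [  2.1  -0.1 -13.9] [ 0.6 -0.1 -9.7] w 0.0163
26.85 [0.577  0.0008 0.0557] [8.7 3.  5.1] [ 0.61 -1.69  0.34] 0.0163 [ 0.76  0.31 -0.98  2.07  0.66  0.63 -0.4 ]
[[-0.218  0.906  0.362]
 [ 0.966  0.254 -0.055]
 [-0.141  0.337 -0.931]]
```

View pics/z10.png

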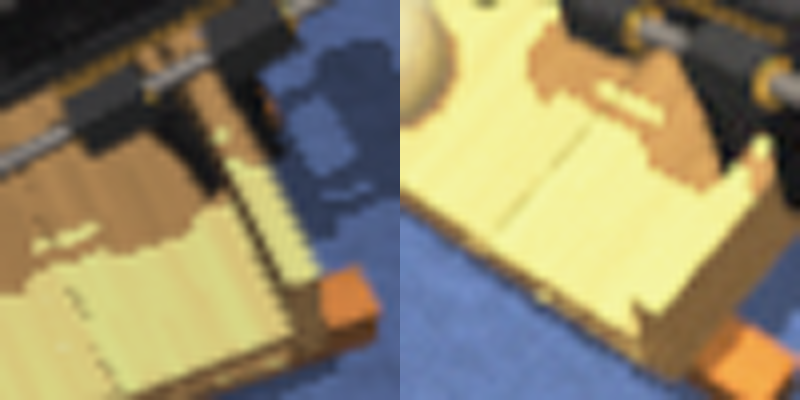

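arm_command --increments '[{"gripper": 18.5, "dx": 0, "dy": 0.001, "dz": 0.0004, "spin": 0}, {"gripper": 18.5, "dx": 0.0002, "dy": 0, "dz": 0.0014, "spin": 0}, {"gripper": 19, "dx": 0.0002, "dy": 0, "dz": 0.0014, "spin": 0}, {"gripper": 19, "dx": 0.0002, "dy": 0, "dz": 0.0014, "spin": 0}, {"gripper": 19.5, "dx": 0.0002, "dy": 0, "dz": 0.0014, "spin": 0}, {"gripper": 19.5, "dx": 0, "dy": 0, "dz": 0, "spin": 0}, {"gripper": 19.5, "dx": 0, "dy": 0, "dz": 0, "spin": 0}, {"gripper": 19.5, "dx": 0, "dy": 0, "dz": 0, "spin": 0}]' --grip_force 8

```text
time: 27.95
ee_pos: [0.5793, 0.0013, 0.05]
eef_rot: [0.604, 0.775, 0.091, 0.162]
ft_force: [5.6, 3.5, 3.6]
width: 0.0172
```

```bash
python3 f.py; python3 look.py 11 215 165 195 140 100;  python3 - <<'E'
from h import *
a=cv2.imread('pics/side11.png');c=cv2.imread('pics/scene11.png')
f=lambda im,x,y,n:cv2.resize(im[y:y+n,x:x+n],(400,400),interpolation=cv2.INTER_CUBIC)
cv2.imwrite('pics/z11.png',np.hstack([f(a,235,180,50),f(c,205,190,50)]))
E
```

```text
27.95 riser-frame force [6.4 1.8 3.6] tq [ 0.62 -1.32  0.36] TCP [94.1 -0.3 50. ] tip low/top x-S, z-20 [  4.5  -0.2 -19.6] [  2.9  -0.2 -15.3] w 0.0172
27.95 [0.5793 0.0013 0.05  ] [5.6 3.5 3.6] [ 0.62 -1.32  0.36] 0.0172 [ 0.74  0.33 -0.97  2.06  0.69  0.62 -0.42]
[[-0.218  0.907  0.361]
 [ 0.966  0.254 -0.055]
 [-0.141  0.336 -0.931]]
```

View pics/z11.png

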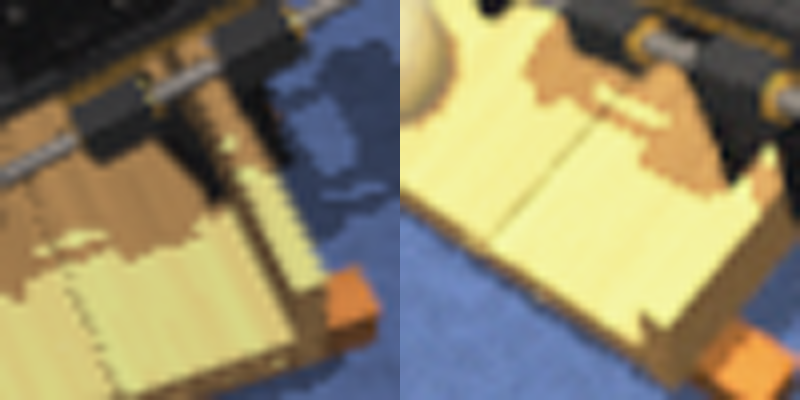

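arm_command --increments '[{"gripper": 19.5, "dx": 0, "dy": 0.0005, "dz": 0.001, "spin": 0}, {"gripper": 19.5, "dx": 0.0002, "dy": 0, "dz": 0.001, "spin": 0}, {"gripper": 20, "dx": 0.0002, "dy": 0, "dz": 0.001, "spin": 0}, {"gripper": 20, "dx": 0, "dy": 0, "dz": 0, "spin": 0}, {"gripper": 20, "dx": 0, "dy": 0, "dz": 0, "spin": 0}, {"gripper": 20, "dx": 0, "dy": 0, "dz": 0, "spin": 0}, {"gripper": 20, "dx": 0, "dy": 0, "dz": 0, "spin": 0}, {"gripper": 20, "dx": 0, "dy": 0, "dz": 0, "spin": 0}]' --grip_force 8

```text
time: 29.05
ee_pos: [0.5802, 0.0011, 0.0473]
eef_rot: [0.604, 0.775, 0.09, 0.162]
ft_force: [-1.6, 0.8, 12.8]
width: 0.0184
```

```bash
python3 f.py; python3 look.py 12 215 165 195 140 100;  python3 - <<'E'
from h import *
from geo import *
a=cv2.imread('pics/side12.png');c=cv2.imread('pics/scene12.png')
f=lambda im,x,y,n:cv2.resize(im[y:y+n,x:x+n],(400,400),interpolation=cv2.INTER_CUBIC)
cv2.imwrite('pics/z12.png',np.hstack([f(a,235,180,50),f(c,205,190,50)]))
for nm,p in [('slabfront-',(-37,-70,18)),('railTopOut-',(40,-70,48)),('railTopIn-',(28,-70,48)),('railBotOut-',(40,-70,0)),('railslab-',(28,-70,18))]:
    P=r2w(np.array(p)+[40+S*1e3,0,20]); u=proj('side',P)[0];v=proj('scene',P)[0]
    print(nm,((u-[235,180]+.5)*8-.5).round(0),((v-[205,190]+.5)*8-.5+[400,0]).round(0))
E
```

```text
29.05 riser-frame force [-1.3  1.2 12.8] tq [ 0.12 -0.36  0.09] TCP [94.8 -0.7 47.3] tip low/top x-S, z-20 [  5.1  -0.6 -22.2] [  3.6  -0.6 -18. ] w 0.0184
29.05 [0.5802 0.0011 0.0473] [-1.6  0.8 12.8] [ 0.12 -0.36  0.09] 0.0184 [ 0.73  0.34 -0.96  2.06  0.7   0.62 -0.43]
[[-0.218  0.907  0.359]
 [ 0.966  0.254 -0.056]
 [-0.142  0.335 -0.931]]
slabfront- [127. 390.] [486. 247.]
railTopOut- [334. 277.] [666. 332.]
railTopIn- [302. 287.] [636. 311.]
railBotOut- [328. 355.] [672. 394.]
railslab- [299. 336.] [641. 352.]
```

View pics/z12.png

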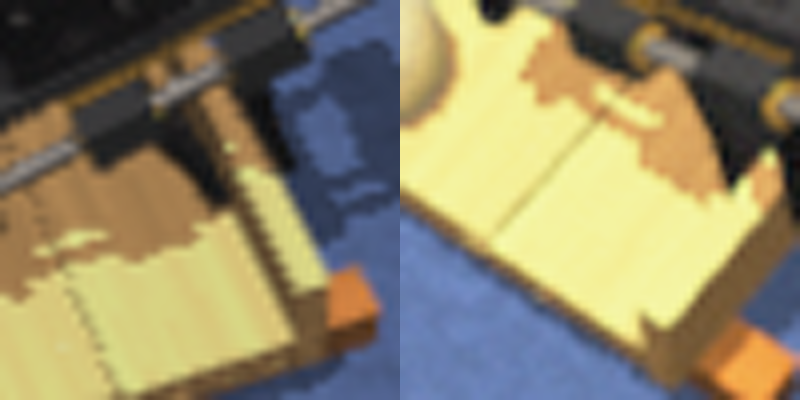

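arm_command --increments '[{"gripper": 21, "dx": 0, "dy": 0, "dz": -0.0005, "spin": 0}, {"gripper": 22, "dx": 0, "dy": 0, "dz": -0.0005, "spin": 0}, {"gripper": 24, "dx": 0, "dy": 0, "dz": 0, "spin": 0}, {"gripper": 25, "dx": 0, "dy": 0, "dz": -0.001, "spin": 0}, {"gripper": 27, "dx": 0, "dy": 0, "dz": -0.002, "spin": 0}, {"gripper": 29, "dx": 0, "dy": 0, "dz": -0.002, "spin": 0}, {"gripper": 29, "dx": 0, "dy": 0, "dz": 0, "spin": 0}, {"gripper": 29, "dx": 0, "dy": 0, "dz": 0, "spin": 0}]'

```text
time: 30.15
ee_pos: [0.5771, 0.001, 0.0518]
eef_rot: [0.604, 0.775, 0.089, 0.161]
ft_force: [0.6, 0.8, -0.1]
width: 0.0253
```

```bash
python3 f.py; python3 look.py 13 215 165 195 140 100;  python3 - <<'E'
from h import *
a=cv2.imread('pics/side13.png');c=cv2.imread('pics/scene13.png')
f=lambda im,x,y,n:cv2.resize(im[y:y+n,x:x+n],(400,400),interpolation=cv2.INTER_CUBIC)
cv2.imwrite('pics/z13.png',np.hstack([f(a,235,180,50),f(c,205,190,50)]))
E
```

```text
30.15 riser-frame force [ 0.8  0.6 -0.1] tq [0.04 0.29 0.05] TCP [91.8  0.  51.8] tip low/top x-S, z-20 [  2.    0.2 -17.5] [  0.5   0.2 -13.3] w 0.0253
30.15 [0.5771 0.001  0.0518] [ 0.6  0.8 -0.1] [0.04 0.29 0.05] 0.0253 [ 0.75  0.32 -0.98  2.07  0.68  0.63 -0.41]
[[-0.217  0.908  0.358]
 [ 0.966  0.253 -0.056]
 [-0.142  0.333 -0.932]]
```

View pics/z13.png

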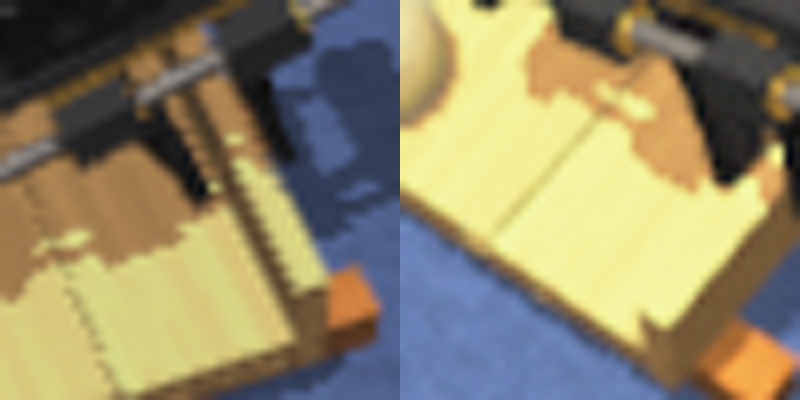

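arm_command --increments '[{"gripper": 29, "dx": -0.0007, "dy": 0.0017, "dz": -0.0047, "spin": 0}, {"gripper": 29, "dx": -0.0014, "dy": 0.0033, "dz": -0.0093, "spin": 0}, {"gripper": 29, "dx": -0.0014, "dy": 0.0033, "dz": -0.0093, "spin": 0}, {"gripper": 29, "dx": -0.0028, "dy": 0.0067, "dz": -0.0186, "spin": 0}, {"gripper": 29, "dx": -0.0042, "dy": 0.01, "dz": -0.028, "spin": 0}, {"gripper": 29, "dx": -0.0057, "dy": 0.0133, "dz": -0.0373, "spin": 0}, {"gripper": 29, "dx": -0.0057, "dy": 0.0133, "dz": -0.0373, "spin": 0}, {"gripper": 29, "dx": -0.0028, "dy": 0.0067, "dz": -0.0186, "spin": 0}]'

```text
time: 31.25
ee_pos: [0.578, 0.0016, 0.2298]
eef_rot: [0.604, 0.775, 0.09, 0.163]
ft_force: [0.5, -0.6, 0.0]
width: 0.0254
```

arm_command --increments '[{"gripper": 29, "dx": -0.01, "dy": 0.04, "dz": -0.02, "spin": 0}, {"gripper": 29, "dx": -0.04, "dy": 0.04, "dz": -0.01, "spin": 0}, {"gripper": 29, "dx": -0.05, "dy": 0.03, "dz": -0.01, "spin": 0}, {"gripper": 29, "dx": -0.05, "dy": 0.02, "dz": -0.01, "spin": 0}, {"gripper": 29, "dx": -0.03, "dy": 0, "dz": 0, "spin": 0}, {"gripper": 29, "dx": 0, "dy": 0, "dz": 0, "spin": 0}, {"gripper": 29, "dx": 0, "dy": 0, "dz": 0, "spin": 0}, {"gripper": 29, "dx": 0, "dy": 0, "dz": 0, "spin": 0}]'

```text
time: 32.25
ee_pos: [0.7162, -0.1352, 0.3429]
eef_rot: [0.604, 0.776, 0.09, 0.161]
ft_force: [0.8, 0.1, -1.1]
width: 0.0252
```

```bash
python3 look.py 14 175 150 165 150 110;  python3 - <<'E'
from h import *
from geo import *
a=cv2.imread('pics/side14.png');c=cv2.imread('pics/scene14.png')
f=lambda im,x,y,n:cv2.resize(im[y:y+n,x:x+n],(400,400),interpolation=cv2.INTER_CUBIC)
cv2.imwrite('pics/z14.png',np.hstack([f(a,225,175,60),f(c,210,170,60)]))
E
```

```text
32.25 [ 0.7162 -0.1352  0.3429] [ 0.8  0.1 -1.1] [ 0.07  0.36 -0.02] 0.0252 [ 0.9   0.44 -1.1   1.32  0.5   1.25  0.09]
[[-0.219  0.907  0.358]
 [ 0.965  0.255 -0.056]
 [-0.142  0.334 -0.932]]
```

View pics/z14.png

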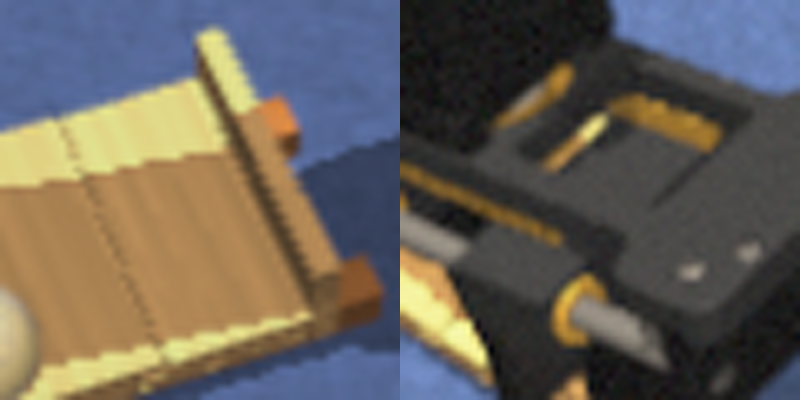

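View pics/side14.png

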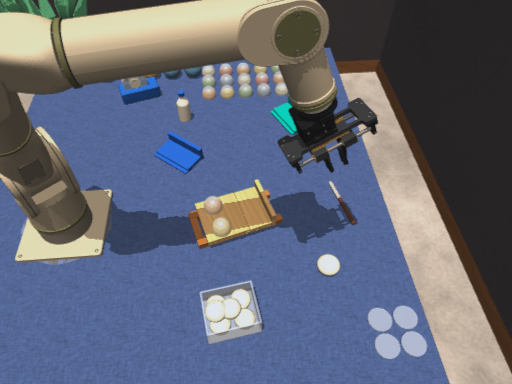

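arm_command --increments '[{"gripper": 29, "dx": 0.05, "dy": 0.005, "dz": -0.01, "spin": 0}, {"gripper": 29, "dx": 0.055, "dy": 0.005, "dz": -0.01, "spin": 0}, {"gripper": 29, "dx": 0.055, "dy": 0.005, "dz": -0.01, "spin": 0}, {"gripper": 29, "dx": 0.055, "dy": 0.005, "dz": -0.01, "spin": 0}, {"gripper": 29, "dx": 0.055, "dy": 0.005, "dz": -0.01, "spin": 0}, {"gripper": 29, "dx": 0.055, "dy": 0.005, "dz": -0.01, "spin": 0}, {"gripper": 29, "dx": 0.03, "dy": 0, "dz": 0, "spin": 0}, {"gripper": 29, "dx": 0, "dy": 0, "dz": 0, "spin": 0}]'

```text
time: 33.35
ee_pos: [0.6432, 0.2209, 0.3581]
eef_rot: [0.602, 0.777, 0.09, 0.161]
ft_force: [0.3, -0.2, 0.0]
width: 0.0252
```

```bash
python3 look.py 15 175 150 165 150 110;  python3 - <<'E'
from h import *
from geo import *
a=cv2.imread('pics/side15.png');c=cv2.imread('pics/scene15.png')
f=lambda im,x,y,n:cv2.resize(im[y:y+n,x:x+n],(400,400),interpolation=cv2.INTER_CUBIC)
cv2.imwrite('pics/z15.png',np.hstack([f(a,225,175,60),f(c,210,180,60)]))
k=400/60
for nm,p in [('slabfront-',(-37,-70,18)),('slabfront+',(-37,70,18)),('railTopOut-',(40,-70,48)),('railTopIn-',(28,-70,48)),('railTopOut+',(40,70,48)),('railTopIn+',(28,70,48)),('railBotOut-',(40,-70,0)),('railslab-',(28,-70,18))]:
    P=r2w(np.array(p)+[40+S*1e3,0,20]); u=proj('side',P)[0];v=proj('scene',P)[0]
    print(nm,((u-[225,175]+.5)*k-.5).round(0),((v-[210,180]+.5)*k-.5+[400,0]).round(0))
E
```

```text
33.35 [0.6432 0.2209 0.3581] [ 0.3 -0.2  0. ] [-0.04  0.33 -0.05] 0.0252 [ 0.36  0.36 -1.14  1.38  0.62  1.37 -0.52]
[[-0.223  0.906  0.358]
 [ 0.964  0.259 -0.054]
 [-0.141  0.334 -0.932]]
slabfront- [172. 358.] [439. 272.]
slabfront+ [ 64. 112.] [649.  35.]
railTopOut- [345. 264.] [589. 343.]
railTopIn- [318. 273.] [564. 326.]
railTopOut+ [225.  24.] [800.  90.]
railTopIn+ [200.  31.] [776.  75.]
railBotOut- [340. 329.] [593. 395.]
railslab- [316. 313.] [567. 360.]
```

View pics/z15.png

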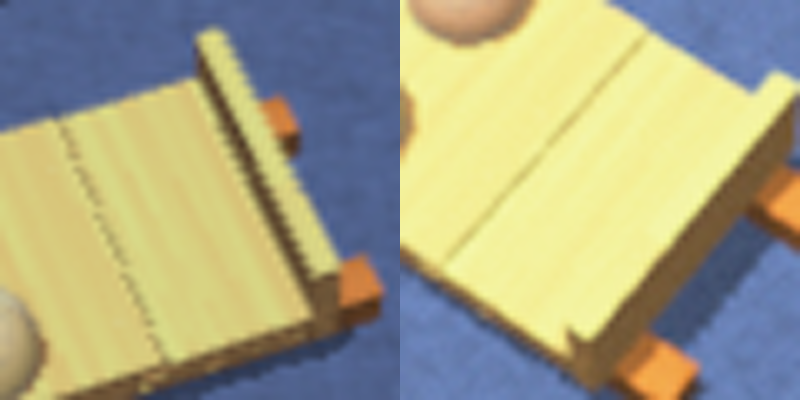

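View pics/scene15.png

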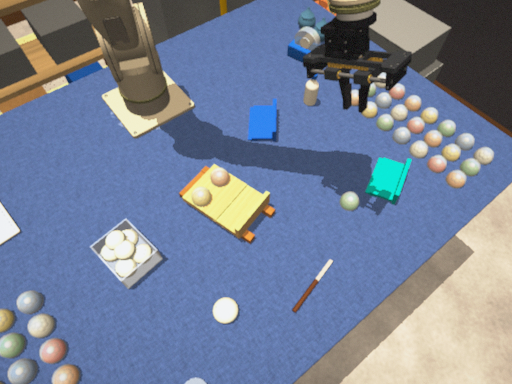

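Run:
```python
from h import *
print(job.close_job()); s=read_state(); print(s['time'],s['ft_force'].round(1))
```

```text
the job is handed in; nothing more can be done
None
the job is handed in; nothing more can be done
```

The board is in the groove and lying flat on the bearers, and I handed the job in at about 33.5 s of the 58 s.

- **Tilt:** The moves can't tilt the tool, so I drove the arm against its reach and joint limits until the hand leaned about 21°. The job text doesn't describe this and may not intend it. Several joints were held right at the edge of their ranges. None of my readings showed one outside its range, but I only read them between moves.
- **Fitting:** Closing the gripper on the rail turned the board in line with the riser, tilted about 19.5°. I slid the tongue in until I felt about 3 N, with the deck section measured at s ≈ 19 mm. I then lowered the board while it turned in an 8 N grip. The highest force I read against the riser was about 13 N, at touchdown; forces were also read only between moves.
- **Last checks:** In the side and scene cameras, the board's corners matched the locked position to within about 1 pixel (2–3 mm). The joint looks flush and the ends look in line. The gripper was clear, with the force readings back to noise.
- **Bystanders:** The two domes on the deck sit at the same pixels as before. The other objects look unmoved, but I judged those only by eye.
- **Less certain:** The two cameras disagree by up to about 5 mm, mostly in y, so I used their average. I judged that the heel is behind the ridge from the flush top and flat corners. I did not tug the board to test it.

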